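# Pack the specimen carrier and fit its carrying bar

### The job

Make the grey bottle carrier ready for the courier: take out the green slide box that was left in it and set it down in the blue tray, then stand every toppled amber specimen bottle upright on the floor of the carrier, cap up. Last, close the carrier by sliding its carrying bar through the holes of both end plates above the caps, pushed fully home until its black grip meets the end plate. Leave the test-strip canister and the black-lidded pot where they are.

Things in the scene. Friction and masses are not known exactly. Their poses are not given: they have to be found in the camera images.
- carrier: Grey bottle carrier, open on top, fixed to the bench. Origin: centre of its underside; y along it, x across, z up. Floor 6 mm thick, inside 216 (y) x 62 mm (x): room for 3 bottles in a row. Long side walls 6 mm thick, 26 mm high; end plates 6 mm thick, 74 mm wide, 122 mm high, outer faces at y = +114 and -114 mm, each with a 20 mm hole at x = 0, its centre 98 mm above the bench.
- bar_seat (a point): Point on the line through both holes, midway between the end plates: 98 mm above the carrier's origin.
- bar: Carrying bar lying on the bench: aluminium rod 12 mm thick, 248 mm long, tip tapered, on a square black grip 24 x 24 x 60 mm; 80 g. Origin: on the axis at the grip's front face; x axis points to the tip (grip from x = -60 mm to 0). The grip cannot pass the holes. At first the tip points roughly to -y and droops to the bench, about 1 degree off level.
- bar_tip (a point): Tip of the bar, 248 mm ahead of the bar's origin.
- bar_mid (a point): Point on the bar's axis 114 mm ahead of its origin; lies at bar_seat when the bar is fully home from either end.
- bottle0: Toppled square amber specimen bottle, paper label, round red cap: body 46 x 46 x 62 mm, cap 33 mm across from 66 to 82 mm above the base, 130 g, too square to roll. Origin: centre of its base; z axis from base to cap (up when it stands). At first it lies on a flat side, cap roughly away from the robot. None if absent this time.
- bottle1: Toppled square amber specimen bottle, paper label, round red cap: body 46 x 46 x 62 mm, cap 33 mm across from 66 to 82 mm above the base, 130 g, too square to roll. Origin: centre of its base; z axis from base to cap (up when it stands). At first it lies on a flat side, cap roughly away from the robot. None if absent this time.
- bottle2: Toppled square amber specimen bottle, paper label, round red cap: body 46 x 46 x 62 mm, cap 33 mm across from 66 to 82 mm above the base, 130 g, too square to roll. Origin: centre of its base; z axis from base to cap (up when it stands). At first it lies on a flat side, cap roughly away from the robot. None if absent this time.
- slidebox: Green slide box with a paper label, 38 mm thick (x) x 140 mm long (y) x 83 mm high (z), 220 g, standing on its long edge in the carrier at the start. Origin: centre of its underside.
- slidebox_mid (a point): Centre of the slide box, 41.5 mm above its origin.
- tray: Blue plastic bench tray, fixed, 270 mm (x) x 170 mm (y), rim 22 mm high, walls and floor 4 to 5 mm. Origin: centre of its underside.
- pot: Bystander: white specimen pot with a black lid, 45 mm across, 62 mm tall, standing in the far left part of the tray. Origin: centre of its base.
- canister: Bystander: white test-strip canister with coloured squares and a grey lid, 44 mm across, 111 mm tall, standing on the bench beyond the carrier. Origin: centre of its base.
Not all that is in view belongs to the job. Leave any purple or yellow look-alike of the bottle1 alone.

How it is judged:
By the outcome, as a careful person would: the job done as asked, in the order asked, and still so for the second after the job is handed in, with the robot touching nothing.
Of bottle0, bottle1, bottle2 only 2 to 3 are there at a start; the rules pass over those that are not, and their reading is None.
At some moment in a run one of bar may be knocked a few centimetres aside while the robot is not near it.
Once in a run the grip may slacken for a moment while it holds something.
It also fails if it takes over 210 s, if anything falls off the work surface, if the arm or the gripper's body presses on something with over 40 N, if the wrist force passes 120 N, or if a joint passes its speed limit or range.

### The arm

A 6-joint arm with a two-finger parallel gripper is mounted at the origin on the work surface. World frame = base frame: x ahead of the robot, y to its left, z up, the work surface at z = 0. Lengths are in m, angles in rad, forces in N, time in s.
With the tool pointing down it reaches from about 0.3 to 0.875 m from the base axis. Payload 6.4 kg.
Tool frame: the origin (TCP) lies midway between the tips of the shut fingers; the grasp point (between the pads) lies 19 mm behind it; z points along the fingers, y is the line along which they close (so a half turn about z gives the same grasp; the last joint's range is limited). The gripper opens to 85 mm and grips with 20 to 120 N. Pads are 22 mm wide; open, the fingers measure 114 mm over their backs; the gripper's body (76 mm by 85 mm) begins 54 mm behind the grasp point. The pads swing forward as they close: fully open they stand 13 mm farther back than shut.
Start: joints at [-1.321, 0.181, 1.607, -0, 1.354, -0.206], TCP at [0.253, -0.516, 0.231] pointing down, gripper open.
Joint ranges: [-2.99, 2.99], [-0.89, 2.07], [0.3, 2.58], [-1.14, 4.28], [0, 2.63], [-3.12, 3.12]. Speed limits (rad/s): [2.57, 2.57, 3.01, 3.14, 3.14, 3.14].

### API

Orientations are given as a unit quaternion [w, x, y, z].
In Python, from bench import get_obs, camera, hand_in gives the robot as it stands.
- The arm moves only by the tool carry_out, never from a script. Its argument "plan" is a list that holds one entry, the list of rows, each a list of 7 numbers: the shift along the world's x, y, z in m, then the turn, a rotation vector about the world's x, y, z in rad, then the opening, from 0 (shut) to 1 (fully open). In form: [[[x, y, z, rx, ry, rz, hand], ...]]. A call has exactly 5 rows; each row is the pose to reach, as a shift and turn from the pose commanded when the call began; what a row does not reach only later rows make up. A row lasts 1/12 s, in which the tool goes at most 41.7 mm and 7.16 degrees, less where a joint would pass 70% of its speed; a pose out of reach is approached as far as the arm can. A call with a gripper value outside its range is refused whole. The fingers move at their own pace and stop on an object; the grip force is fixed at half the most. Time passes only in rows, so rows that repeat a pose let the fingers close, or fill a call up. It gives the time, the measured TCP pose, the force, the opening and the grip force at its end, in the units of the state.
- get_obs(): the state, without advancing time (a new reading comes with each control period).
- camera(name): name is "scene" or "top" or "wrist"; returns a dict with "pixels" (384x512x3 uint8, red, green, blue), "z_map" (384x512 float32, m along the optical axis (not along the pixel's ray), 0 where there is no reading), "camera_matrix" (3x3 intrinsics, pixels), "cam_to_world" (4x4, takes a point from camera to world coordinates). Camera axes: x right, y up, looking along -z (the intrinsics and any distortion apply to the point x, -y, -z); pixel columns grow to the right and rows downward; lengths in m; the calibration is good to about 2 mm. A picture is of the moment at which its call begins.
- hand_in(): hands the job in; it is judged then, once.
The state is a dict: "time_s": time; "q": joint angles; "dq": joint speeds; "joint_efforts": joint torques, N m; "eef_pos": TCP position; "eef_rot": TCP orientation; "wrist_force": force on the tool from outside, world axes, zero at the start; "torque": the same for the moment, N m; "opening": opening from 0.0 (shut) to 1.0 (fully open); "grasp_force": force on a finger pad.
Only numpy, scipy, OpenCV 4.12 (cv2) and the standard library are available. Lean on these libraries where they do the work, as an engineer would, in place of code of your own. Each camera call takes 0.05 s, during which the arm holds its last target. There are 200 camera calls.

## Working session

There is one attempt and no reset: what is moved stays moved. The work goes in short steps, Python scripts to look and compute and a tool call to move; the robot and the scene stay as the last step left them, time stands still between calls to the robot, and variables do not carry over. Pictures are saved under pics/ and viewed, at most 14 in all, crops included, and the job is handed in when it is done.

Besides the shell and the picture viewer there is one more tool, called after "Emit:" by a JSON object that holds its "name" and its "arguments". carry_out: Moves the arm, as the interface text tells. Its arguments: {"type":"object","properties":{"plan":{"type":"array","items":{"type":"array","items":{"type":"array","items":{"type":"number"}}}}},"required":["plan"]}

```bash
mkdir -p pics
cat > h.py <<'E'
import numpy as np, cv2
from bench import get_obs, camera, hand_in
from scipy.spatial.transform import Rotation as R
def cloud(c):
    K=c['camera_matrix'];z=c['z_map'];h,w=z.shape
    u,v=np.meshgrid(np.arange(w),np.arange(h))
    P=np.stack([(u-K[0,2])/K[0,0]*z,-(v-K[1,2])/K[1,1]*z,-z],-1)
    T=np.array(c['cam_to_world']);W=P@T[:3,:3].T+T[:3,3]
    W[z==0]=np.nan
    return W
def save(n,c): cv2.imwrite('pics/'+n+'.png',c['pixels'][...,::-1])
E
python3 - <<'E'
from h import *
o=get_obs();print({k:np.round(v,3) for k,v in o.items()})
s=camera('scene');t=camera('top')
im=np.vstack([s['pixels'],t['pixels']])
save('s0',s);save('t0',t)
for c in(s,t):print(np.round(c['cam_to_world'],3).tolist(),c['camera_matrix'].tolist(),[k for k in c])
np.savez('c0.npz',s=cloud(s),t=cloud(t),sp=s['pixels'],tp=t['pixels'])
E
```

```text
{'time_s': np.float64(0.0), 'q': array([-1.321,  0.182,  1.608, -0.   ,  1.354, -0.206]), 'dq': array([ 0.   ,  0.   ,  0.002,  0.001, -0.   ,  0.001]), 'joint_efforts': array([-1.0000e-03, -4.4487e+01, -3.5134e+01, -0.0000e+00,  9.0000e-03,
       -0.0000e+00]), 'eef_pos': array([ 0.253, -0.516,  0.23 ]), 'eef_rot': array([-0.001,  0.974,  0.226, -0.   ]), 'wrist_force': array([-0.205,  0.367, -0.037]), 'torque': array([-0.061, -0.014,  0.016]), 'grasp_force': np.float64(0.0), 'opening': np.float64(1.0)}
[[0.079, -0.733, 0.676, 1.206], [0.997, 0.061, -0.051, 0.005], [-0.004, 0.678, 0.735, 0.79], [0.0, 0.0, 0.0, 1.0]] [[370.73078325670525, 0.0, 256.1270508579446], [0.0, 370.73078325670525, 190.1872119325544], [0.0, 0.0, 1.0]] ['pixels', 'z_map', 'camera_matrix', 'cam_to_world']
[[0.021, 0.989, -0.146, 0.439], [-1.0, 0.021, 0.001, 0.053], [0.004, 0.146, 0.989, 1.125], [0.0, 0.0, 0.0, 1.0]] [[376.6250184002869, 0.0, 261.4868997876431], [0.0, 376.6250184002869, 190.94438797808274], [0.0, 0.0, 1.0]] ['pixels', 'z_map', 'camera_matrix', 'cam_to_world']
```

View pics/s0.png

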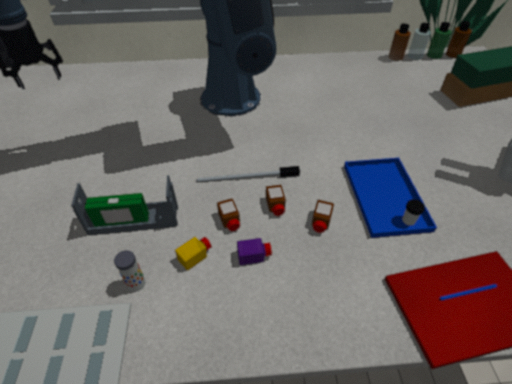

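View pics/t0.png

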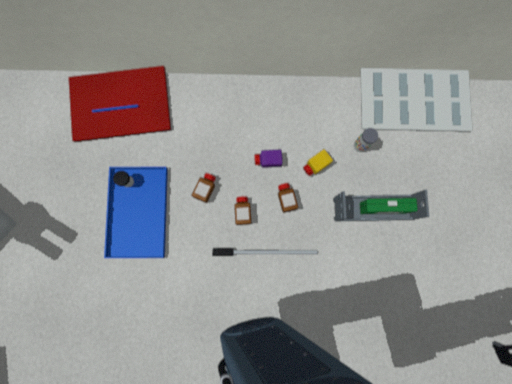

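```bash
cat >> h.py <<'E'
def rect(p):
    (c,s,a)=cv2.minAreaRect((p[:,:2]*1000).astype(np.float32)); return np.round(c,1),np.round(s,1),round(a,1)
def comps(m,mn=25):
    n,l,st,ce=cv2.connectedComponentsWithStats(m.astype(np.uint8))
    return [l==i for i in range(1,n) if st[i,4]>=mn]
E
python3 - <<'E'
from h import *
d=np.load('c0.npz')
for k in 'st':
    W=d[k];im=d[k+'p'];hsv=cv2.cvtColor(im,cv2.COLOR_RGB2HSV);H,S,V=[hsv[...,i].astype(int) for i in range(3)]
    print('==',k,'bench z',np.nanmedian(W[...,2]))
    ok=(W[...,0]>.25)&(W[...,0]<.85)&(W[...,1]>-.7)&(W[...,1]<.6)
    for nm,m in dict(red=((H<5)|(H>174))&(S>150)&(V>90)&(W[...,1]<.3),amber=(H>=5)&(H<20)&(S>110)&(V>50),green=(H>45)&(H<80)&(S>120),blk=(V<45)&(W[...,2]<.1),tall=(W[...,2]>.105)&(W[...,2]<.14),tray=(H>100)&(H<125)&(S>150)).items():
        for c in comps(m&ok):
            p=W[c]; 
            zt=np.nanpercentile(p[:,2],90); q=p[p[:,2]>zt-.006]
            print(nm,len(p),'mean',np.round(np.mean(p,0),3),'z90',round(zt,3),'topmean',np.round(q.mean(0),3),'rect',*rect(q))
E
```

```text
== s bench z -0.000910477638991436
red 41 mean [0.578 0.112 0.036] z90 0.039 topmean [0.578 0.112 0.037] rect [576.4 111.3] [16.2 23.1] 11.9
red 48 mean [ 0.618 -0.01   0.036] z90 0.039 topmean [ 0.618 -0.01   0.037] rect [618.  -10.1] [18.8 20.3] 17.5
red 53 mean [0.643 0.213 0.035] z90 0.039 topmean [0.643 0.211 0.037] rect [642.1 210.8] [23.  14.8] 61.1
red 49 mean [ 0.675 -0.079  0.034] z90 0.039 topmean [ 0.673 -0.08   0.037] rect [671.7 -80.2] [21.8 11.4] 37.9
red 55 mean [0.705 0.07  0.034] z90 0.038 topmean [0.703 0.07  0.037] rect [701.3  70.1] [23.9 11.1] 3.9
amber 133 mean [0.55  0.107 0.042] z90 0.046 topmean [0.547 0.106 0.044] rect [538.9 106.9] [65.4 41.8] 6.2
amber 154 mean [ 0.592 -0.021  0.043] z90 0.046 topmean [ 0.59  -0.023  0.044] rect [580.  -23.1] [62.6 42.9] 16.1
amber 115 mean [0.614 0.223 0.044] z90 0.046 topmean [0.614 0.223 0.044] rect [603.9 225.2] [43.  57.7] 65.1
green 1162 mean [ 0.574 -0.303  0.068] z90 0.088 topmean [ 0.568 -0.307  0.087] rect [ 566.4 -307.8] [ 37.4 141. ] 2.8
blk 165 mean [0.431 0.161 0.019] z90 0.025 topmean [0.428 0.162 0.023] re
[... 2355 characters left out ...]
ect [623.4 453.1] [37.  36.9] 29.0
blk 116 mean [0.422 0.16  0.025] z90 0.028 topmean [0.423 0.16  0.026] rect [422.5 160.6] [14.3 55. ] 1.2
tall 196 mean [ 0.753 -0.246  0.112] z90 0.115 topmean [ 0.754 -0.247  0.112] rect [ 754.3 -246.4] [41.5 41.6] 16.6
tall 138 mean [ 0.565 -0.39   0.118] z90 0.125 topmean [ 0.566 -0.391  0.123] rect [ 565.5 -390.8] [73.3  7.9] 1.6
tall 96 mean [ 0.556 -0.169  0.12 ] z90 0.125 topmean [ 0.556 -0.17   0.123] rect [ 556.7 -169.5] [70.8  7. ] 1.3
tray 34 mean [0.843 0.53  0.025] z90 0.028 topmean [0.843 0.529 0.026] rect [844.  527.9] [ 5.1 78.1] 8.2
tray 4937 mean [0.528 0.421 0.006] z90 0.01 topmean [0.528 0.42  0.009] rect [535.8 420.1] [264.1 169.8] 1.4
```

Emit:
{"name": "carry_out", "arguments": {"plan": [[[0.156, 0.104, 0, 0, 0, 0.582, 1], [0.156, 0.104, 0, 0, 0, 0.582, 1], [0.156, 0.104, 0, 0, 0, 0.582, 1], [0.156, 0.104, 0, 0, 0, 0.582, 1], [0.156, 0.104, 0, 0, 0, 0.582, 1]]]}}

```text
time_s: 0.52
eef_pos: [0.4121, -0.4092, 0.2309]
eef_rot: [-0.001, 0.866, 0.5, 0.001]
wrist_force: [-0.7, -0.1, -0.4]
opening: 0.996
grasp_force: 0.0
```

Emit:
{"name": "carry_out", "arguments": {"plan": [[[0.155, 0.104, 0, 0, 0, 0.582, 1], [0.155, 0.104, 0, 0, 0, 0.582, 1], [0.155, 0.104, 0, 0, 0, 0.582, 1], [0.155, 0.104, 0, 0, 0, 0.582, 1], [0.155, 0.104, 0, 0, 0, 0.582, 1]]]}}

```text
time_s: 0.93
eef_pos: [0.5672, -0.3047, 0.2307]
eef_rot: [-0.0, 0.686, 0.727, 0.001]
wrist_force: [-0.0, -0.3, -0.1]
opening: 0.999
grasp_force: 0.0
```

```bash
cat >> h.py <<'E'
def st():
    o=get_obs(); r=R.from_quat(np.roll(o['eef_rot'],-1)); M=r.as_matrix()
    print('t',round(float(o['time_s']),2),'pos',np.round(o['eef_pos'],4),'toolx',np.round(M[:,0],3),'y',np.round(M[:,1],3),'z',np.round(M[:,2],3),'F',np.round(o['wrist_force'],1),'open',round(float(o['opening']),3),'gf',round(float(o['grasp_force']),1),'q',np.round(o['q'],3))
    open('log.txt','a').write(repr([list(map(float,o['q'])),list(map(float,o['eef_pos'])),list(map(float,o['eef_rot']))])+'\n')
    return o,M
E
python3 - <<'E'
from h import *
st()
c=camera('wrist');save('w1',c);W=cloud(c)
hsv=cv2.cvtColor(c['pixels'],cv2.COLOR_RGB2HSV);H,S,V=[hsv[...,i].astype(int) for i in range(3)]
for nm,m in dict(green=(H>45)&(H<80)&(S>120)&(W[...,2]>.08),tall=(W[...,2]>.115)&(W[...,2]<.13)).items():
    for k in comps(m,60): p=W[k];print(nm,len(p),np.round(p.mean(0),4),*rect(p))
E
```

```text
t 0.93 pos [ 0.5672 -0.3047  0.2307] toolx [-0.058  0.998  0.002] y [0.998 0.058 0.001] z [ 0.001  0.002 -1.   ] F [-0.  -0.3 -0.1] open 0.999 gf 0.0 q [-0.678  0.332  1.422  0.002  1.388 -0.736]
tall 932 [ 0.5561 -0.1692  0.1219] [ 556.2 -168.6] [74.1  6.8] 2.7
tall 602 [ 0.5652 -0.389   0.121 ] [ 565.4 -390.2] [73.9  7.8] 2.6
```

View pics/w1.png

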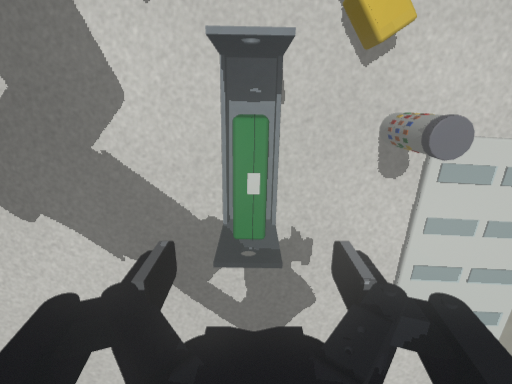

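Emit:
{"name": "carry_out", "arguments": {"plan": [[[0, 0, -0.05, 0, 0, 0, 1], [0, 0, -0.09, 0, 0, 0, 1], [0, 0, -0.13, 0, 0, 0, 1], [0, 0, -0.16, 0, 0, 0, 1], [0, 0, -0.184, 0, 0, 0, 1]]]}}

```text
time_s: 1.4
eef_pos: [0.5616, -0.3066, 0.0425]
eef_rot: [-0.003, 0.69, 0.724, -0.0]
wrist_force: [-0.4, 1.1, -0.2]
opening: 1.0
grasp_force: 0.0
```

```bash
python3 -c "from h import *;st()"
```

```text
t 1.4 pos [ 0.5616 -0.3066  0.0425] toolx [-0.048  0.999  0.004] y [ 0.999  0.048 -0.005] z [-0.005  0.004 -1.   ] F [-0.4  1.1 -0.2] open 1.0 gf 0.0 q [-0.685  0.54   1.546 -0.     1.062 -0.733]
```

Emit:
{"name": "carry_out", "arguments": {"plan": [[[0, 0, 0, 0, 0, 0, 0], [0, 0, 0, 0, 0, 0, 0], [0, 0, 0, 0, 0, 0, 0], [0, 0, 0, 0, 0, 0, 0], [0, 0, 0, 0, 0, 0, 0]]]}}

```text
time_s: 1.82
eef_pos: [0.5655, -0.3096, 0.0501]
eef_rot: [0.002, 0.69, 0.724, 0.0]
wrist_force: [-1.6, -0.5, 3.5]
opening: 0.437
grasp_force: 65.2
```

Emit:
{"name": "carry_out", "arguments": {"plan": [[[0, 0, 0, 0, 0, 0, 0], [0, 0, 0, 0, 0, 0, 0], [0, 0, 0, 0, 0, 0, 0], [0, 0, 0.02, 0, 0, 0, 0], [0, 0, 0.02, 0, 0, 0, 0]]]}}

```text
time_s: 2.23
eef_pos: [0.5659, -0.3096, 0.071]
eef_rot: [0.003, 0.69, 0.724, 0.0]
wrist_force: [1.4, -0.8, -1.8]
opening: 0.439
grasp_force: 64.7
```

Emit:
{"name": "carry_out", "arguments": {"plan": [[[0, 0, 0.04, 0, 0, 0, 0], [0, 0, 0.08, 0, 0, 0, 0], [0, 0, 0.115, 0, 0, 0, 0], [0, 0, 0.12, 0, 0, 0, 0], [0, 0.02, 0.12, 0, 0, 0, 0]]]}}

```text
time_s: 2.65
eef_pos: [0.566, -0.2927, 0.1917]
eef_rot: [0.005, 0.691, 0.723, -0.0]
wrist_force: [-0.1, -0.3, -2.9]
opening: 0.439
grasp_force: 64.9
```

Emit:
{"name": "carry_out", "arguments": {"plan": [[[-0.004, 0.035, 0, 0, 0, -0.1, 0], [-0.008, 0.07, 0, 0, 0, -0.21, 0], [-0.012, 0.105, 0, 0, 0, -0.32, 0], [-0.016, 0.14, 0, 0, 0, -0.43, 0], [-0.02, 0.175, 0, 0, 0, -0.53, 0]]]}}

```text
time_s: 3.07
eef_pos: [0.5434, -0.1117, 0.1864]
eef_rot: [-0.0, 0.857, 0.516, -0.0]
wrist_force: [0.1, -0.5, -1.8]
opening: 0.439
grasp_force: 64.7
```

Emit:
{"name": "carry_out", "arguments": {"plan": [[[-0.004, 0.035, 0, 0, 0, -0.1, 0], [-0.008, 0.07, 0, 0, 0, -0.21, 0], [-0.012, 0.105, 0, 0, 0, -0.32, 0], [-0.016, 0.14, 0, 0, 0, -0.43, 0], [-0.02, 0.175, 0, 0, 0, -0.53, 0]]]}}

```text
time_s: 3.48
eef_pos: [0.5234, 0.0634, 0.1866]
eef_rot: [-0.0, 0.962, 0.274, 0.0]
wrist_force: [0.7, 0.6, -2.5]
opening: 0.435
grasp_force: 64.7
```

Emit:
{"name": "carry_out", "arguments": {"plan": [[[-0.004, 0.035, 0, 0, 0, -0.1, 0], [-0.008, 0.07, 0, 0, 0, -0.21, 0], [-0.012, 0.105, 0, 0, 0, -0.32, 0], [-0.016, 0.14, 0, 0, 0, -0.43, 0], [-0.02, 0.175, 0, 0, 0, -0.53, 0]]]}}

```text
time_s: 3.9
eef_pos: [0.5033, 0.2384, 0.1866]
eef_rot: [-0.0, 1.0, 0.012, -0.0]
wrist_force: [0.1, -0.6, -2.7]
opening: 0.435
grasp_force: 64.7
```

Emit:
{"name": "carry_out", "arguments": {"plan": [[[-0.002, 0.035, 0, 0, 0, 0, 0], [-0.004, 0.07, 0, 0, 0, 0, 0], [-0.006, 0.105, 0, 0, 0, 0, 0], [-0.006, 0.14, 0, 0, 0, 0, 0], [-0.006, 0.165, 0, 0, 0, 0, 0]]]}}

```text
time_s: 4.32
eef_pos: [0.4971, 0.4046, 0.1863]
eef_rot: [-0.0, 1.0, 0.016, -0.0]
wrist_force: [-0.4, 0.0, -1.1]
opening: 0.437
grasp_force: 64.7
```

Run:
```python
from h import *
st();t=camera('top');s=camera('scene');
cv2.imwrite('pics/a2.png',np.hstack([t['pixels'][100:300,50:300],s['pixels'][80:280,200:450]])[...,::-1])
W=cloud(s);hsv=cv2.cvtColor(s['pixels'],cv2.COLOR_RGB2HSV);H,S,V=[hsv[...,i].astype(int) for i in range(3)]
for k in comps((H>45)&(H<85)&(S>120)&(W[...,1]>.1)&(W[...,0]>.25)): p=W[k];print(len(p),np.round(p.mean(0),3),np.round([p.min(0),p.max(0)],3))
```

```text
t 4.32 pos [0.4971 0.4046 0.1863] toolx [ 1.     0.031 -0.   ] y [ 0.031 -1.    -0.001] z [-0.     0.001 -1.   ] F [-0.4  0.  -1.1] open 0.437 gf 64.7 q [4.980e-01 3.640e-01 1.473e+00 1.000e-03 1.305e+00 2.037e+00]
36 [0.448 0.389 0.166] [[0.437 0.387 0.15 ]
 [0.459 0.391 0.183]]
671 [0.555 0.403 0.198] [[0.512 0.389 0.147]
 [0.571 0.425 0.228]]
```

View pics/a2.png

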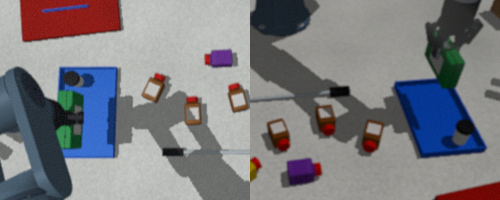

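Emit:
{"name": "carry_out", "arguments": {"plan": [[[0, 0, -0.035, 0, 0, 0, 0], [0, 0, -0.07, 0, 0, 0, 0], [0, 0, -0.1, 0, 0, 0, 0], [0, 0, -0.12, 0, 0, 0, 0], [0, 0, -0.13, 0, 0, 0, 0]]]}}

```text
time_s: 4.83
eef_pos: [0.4956, 0.3995, 0.0526]
eef_rot: [0.002, 1.0, 0.015, -0.003]
wrist_force: [-0.2, -1.0, -2.7]
opening: 0.436
grasp_force: 64.8
```

Emit:
{"name": "carry_out", "arguments": {"plan": [[[0, 0, -0.004, 0, 0, 0, 0], [0, 0, -0.007, 0, 0, 0, 0], [0, 0, -0.008, 0, 0, 0, 0], [0, 0, -0.008, 0, 0, 0, 0], [0, 0, -0.008, 0, 0, 0, 0]]]}}

```text
time_s: 5.25
eef_pos: [0.4992, 0.4022, 0.0509]
eef_rot: [-0.001, 1.0, 0.015, 0.001]
wrist_force: [0.5, 0.2, -3.2]
opening: 0.437
grasp_force: 64.8
```

```bash
python3 -c "from h import *;st()"
```

```text
t 5.25 pos [0.4992 0.4022 0.0509] toolx [1.    0.03  0.002] y [ 0.03  -1.    -0.001] z [ 0.002  0.001 -1.   ] F [ 0.5  0.2 -3.2] open 0.437 gf 64.8 q [0.493 0.525 1.549 0.    1.065 2.034]
```

Emit:
{"name": "carry_out", "arguments": {"plan": [[[0, 0, -0.001, 0, 0, 0, 0], [0, 0, -0.002, 0, 0, 0, 0], [0, 0, -0.003, 0, 0, 0, 0], [0, 0, -0.004, 0, 0, 0, 0], [0, 0, -0.004, 0, 0, 0, 0]]]}}

```text
time_s: 5.67
eef_pos: [0.499, 0.4022, 0.0481]
eef_rot: [-0.0, 1.0, 0.015, 0.001]
wrist_force: [-3.5, -2.9, 13.2]
opening: 0.437
grasp_force: 66.3
```

Emit:
{"name": "carry_out", "arguments": {"plan": [[[0, 0, 0.002, 0, 0, 0, 0.6], [0, 0, 0.002, 0, 0, 0, 0.7], [0, 0, 0.002, 0, 0, 0, 0.8], [0, 0, 0.002, 0, 0, 0, 0.8], [0, 0, 0.002, 0, 0, 0, 0.8]]]}}

```text
time_s: 6.08
eef_pos: [0.498, 0.4016, 0.047]
eef_rot: [0.0, 1.0, 0.015, -0.0]
wrist_force: [0.5, -0.1, 0.5]
opening: 0.798
grasp_force: 0.0
```

Emit:
{"name": "carry_out", "arguments": {"plan": [[[0, 0, 0.02, 0, 0, 0, 0.8], [0, 0, 0.06, 0, 0, 0, 0.8], [0, 0, 0.1, 0, 0, 0, 1], [0, 0, 0.14, 0, 0, 0, 1], [0, 0, 0.17, 0, 0, 0, 1]]]}}

```text
time_s: 6.5
eef_pos: [0.4988, 0.4021, 0.2209]
eef_rot: [-0.001, 1.0, 0.015, 0.001]
wrist_force: [0.1, 0.3, -0.1]
opening: 1.0
grasp_force: 0.0
```

```bash
python3 - <<'E'
from h import *
st();s=camera('scene');W=cloud(s);hsv=cv2.cvtColor(s['pixels'],cv2.COLOR_RGB2HSV);H,S,V=[hsv[...,i].astype(int) for i in range(3)]
for k in comps((H>45)&(H<85)&(S>120)&(W[...,1]>.1)&(W[...,0]>.25)&(W[...,0]<.75)): p=W[k];print(len(p),np.round(p.mean(0),3),np.round([p.min(0),p.max(0)],3), rect(p[p[:,2]>.083]))
E
cat log.txt
```

```text
t 6.5 pos [0.4988 0.4021 0.2209] toolx [1.    0.03  0.003] y [ 0.03  -1.    -0.001] z [ 0.003  0.002 -1.   ] F [ 0.1  0.3 -0.1] open 1.0 gf 0.0 q [0.494 0.331 1.444 0.    1.363 2.035]
818 [0.525 0.397 0.067] [[0.433 0.382 0.008]
 [0.574 0.421 0.09 ]] (array([503.5, 401.1]), array([140.3,  35.5]), 0.3)
[[-0.6777531034198502, 0.3319868391071375, 1.4224721735478656, 0.001632529035306951, 1.3875967316773858, -0.7364140268332251], [0.5672080210576894, -0.3046953315439249, 0.23074715296280557], [-0.0002936243564922986, 0.6861739311105509, 0.7274370340666676, 0.0007819957288017772]]
[[-0.6848043337357179, 0.5398740895693144, 1.5461004872370447, -0.00015239738941050064, 1.0617700568376287, -0.7331336213880782], [0.5615791815843262, -0.30657223952491164, 0.0424908353994328], [-0.003061933714624819, 0.6897847224363226, 0.7240079906994082, -0.00030109596201937847]]
[[0.49793650810267426, 0.3639720652724416, 1.4726747548318433, 0.0008263159277288512, 1.304944688380447, 2.037202546680022], [0.49707665248429184, 0.4045947938990244, 0.18632279442316996], [-0.0003534596202076244, 0.9998773585731388, 0.015655954008368538, -0.00018434529434946384]]
[[0.4934130229121409, 0.524869031273816, 1.5485892628092324, 1.01507117134957e-05, 1.0653845211320268, 2.0344924690346726], [0.4991703006342656, 0.40220109713138985, 0.05092550592530157], [-0.0006370903646603571, 0.9998887067163651, 0.0148554286287359, 0.0012184158561621716]]
[[0.4935337015179736, 0.3307475959480567, 1.4442020469878067, 2.3987773872390085e-05, 1.3634996046414278, 2.034511359503391], [0.4988226741983875, 0.40210572862779254, 0.22091786977121133], [-0.0007342826069610821, 0.9998876594006925, 0.014906313831683098, 0.0013896816934216192]]
```

Emit:
{"name": "carry_out", "arguments": {"plan": [[[0.1, -0.1, 0, 0, 0, -0.44, 1], [0.1, -0.1, 0, 0, 0, -0.44, 1], [0.1, -0.1, 0, 0, 0, -0.44, 1], [0.1, -0.1, 0, 0, 0, -0.44, 1], [0.1, -0.1, 0, 0, 0, -0.44, 1]]]}}

```text
time_s: 6.97
eef_pos: [0.601, 0.2978, 0.2165]
eef_rot: [0.001, 0.978, -0.208, 0.0]
wrist_force: [-0.8, -0.3, -0.6]
opening: 0.996
grasp_force: 0.0
```

Emit:
{"name": "carry_out", "arguments": {"plan": [[[0.063, -0.104, -0.03, 0.2, 0.46, 0, 1], [0.063, -0.104, -0.03, 0.2, 0.46, 0, 1], [0.063, -0.104, -0.03, 0.2, 0.46, 0, 1], [0.063, -0.104, -0.03, 0.2, 0.46, 0, 1], [0.063, -0.104, -0.03, 0.2, 0.46, 0, 1]]]}}

```text
time_s: 7.38
eef_pos: [0.6611, 0.1927, 0.1779]
eef_rot: [-0.05, 0.946, -0.2, -0.251]
wrist_force: [0.6, -0.4, -3.0]
opening: 1.001
grasp_force: 0.0
```

```bash
python3 -c "from h import *;st()"
```

```text
t 7.38 pos [0.6611 0.1927 0.1779] toolx [ 0.793 -0.354 -0.495] y [-0.404 -0.915  0.006] z [-0.455  0.196 -0.869] F [ 0.6 -0.4 -3. ] open 1.001 gf 0.0 q [0.015 0.797 0.931 0.215 1.887 2.022]
```

Emit:
{"name": "carry_out", "arguments": {"plan": [[[0, 0, -0.07, 0.113, 0.26, 0, 1], [0, 0, -0.07, 0.113, 0.26, 0, 1], [0, 0, -0.07, 0.113, 0.26, 0, 1], [0, 0, -0.07, 0.113, 0.26, 0, 1], [0, 0, -0.07, 0.113, 0.26, 0, 1]]]}}

```text
time_s: 7.8
eef_pos: [0.6605, 0.199, 0.116]
eef_rot: [-0.077, 0.905, -0.187, -0.375]
wrist_force: [1.2, 0.2, 1.5]
opening: 1.0
grasp_force: 0.0
```

Run:
```python
from h import *
st();c=camera('wrist');save('w2',c);W=cloud(c)
hsv=cv2.cvtColor(c['pixels'],cv2.COLOR_RGB2HSV);H,S,V=[hsv[...,i].astype(int) for i in range(3)]
for nm,m in dict(amber=(H>=5)&(H<20)&(S>110)&(V>50),top=(W[...,2]>.036)&(W[...,2]<.06)).items():
    for k in comps(m,200): p=W[k];q=p[p[:,2]>.038];print(nm,len(p),len(q),np.round(q.mean(0),4),*(rect(q) if len(q)>4 else ''))
```

```text
t 7.8 pos [0.6605 0.199  0.116 ] toolx [ 0.649 -0.281 -0.707] y [-0.397 -0.918  0.   ] z [-0.649  0.281 -0.707] F [1.2 0.2 1.5] open 1.0 gf 0.0 q [-0.01   1.051  0.727  0.321  2.086  2.023]
amber 387 384 [0.5498 0.1029 0.0465] [535.8 105.1] [58.9 37.3] 7.2
amber 1856 1107 [0.0697 1.5254 0.1003] [  62.1 1526.3] [171.6  16.7] 1.0
top 1334 1157 [0.6983 0.0705 0.0394] [698.8  69.1] [18.8 17.5] 1.3
top 2431 2257 [0.6161 0.2198 0.0446] [612.  221.6] [46. 82.] 67.3
top 2137 1975 [0.5503 0.1079 0.0446] [545.9 108.1] [80. 46.] 5.0
top 818 756 [0.6343 0.4434 0.0494] [632.5 447.5] [44.6 24. ] 33.5
top 1428 1306 [0.5264 0.3888 0.0489] [505.2 385.8] [143.1  36.6] 16.0
top 861 794 [0.4529 0.832  0.0476] [448.6 853.7] [ 75.7 175.7] 51.3
top 1026 940 [0.0593 0.0026 0.049 ] [47. 18.] [101.2 195.6] 21.3
top 280 255 [0.066  1.5255 0.0488] [  57.4 1526.8] [181.   15.6] 0.8
top 373 340 [-1.2381  0.754   0.0477] [-1236.1   774.8] [ 34.  857.4] 0.4
```

View pics/w2.png

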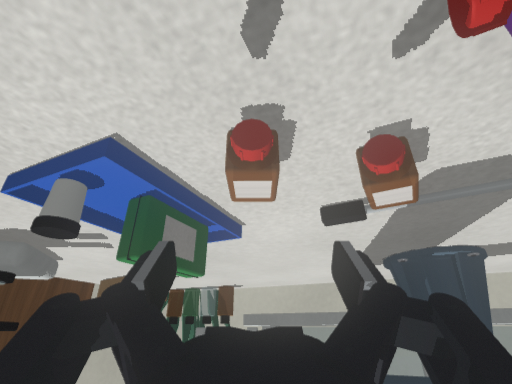

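```bash
cat > kin.py <<'E'
from h import *
from scipy.optimize import least_squares
def ori(q,s=1): return (R.from_euler('ZYZYZ',[q[0],q[1]+q[2],s*q[3],q[4],q[5]+np.pi/2]))
def fk(q,p,s=1):
    d,a1,a2,a3,f,h,L=p; b=np.array([a1+a2*np.sin(q[1])+a3*np.sin(q[1]+q[2]+f),d,h+a2*np.cos(q[1])+a3*np.cos(q[1]+q[2]+f)])
    o=ori(q,s); return R.from_euler('z',q[0]).apply(b)+o.apply([0,0,L]),o
D=[eval(l) for l in open('log.txt')]
def fit():
    f=lambda p:np.concatenate([fk(q,p)[0]-x for q,x,_ in D])
    r=least_squares(f,[.12,.0,.4,.35,0,.3,.2],x_scale=.1); return r.x,np.abs(r.fun).max()
def ik(pos,rot,p,q0):
    lo=[-2.99,-.89,.3,-1.14,0,-3.12];hi=[2.99,2.07,2.58,4.28,2.63,3.12]
    def f(q):
        x,o=fk(q,p);return np.r_[(x-pos)*10,(o*rot.inv()).as_rotvec()]
    r=least_squares(f,np.clip(q0,np.array(lo)+.01,np.array(hi)-.01),bounds=(lo,hi));return r.x,np.linalg.norm(r.fun)
E
python3 - <<'E'
from kin import *
for q,x,o in D[-3:]: print([ (ori(q,s)*R.from_quat(np.roll(o,-1)).inv()).magnitude().round(3) for s in(1,-1)])
p,e=fit();print(p.round(3),e);np.save('p.npy',p)
# candidate place poses: slots
a=np.radians(2.4);C=np.array([.561,-.279,0]);Rz=R.from_euler('z',a)
for sl in(.065,0,-.065):
  for tilt in (45,50,60,30):
    t=np.radians(tilt) # forward tilt from down
    for k in(0,1):
      yaw=a-k*np.pi/2 if k<2 else 0
      rot=R.from_euler('z',yaw)*R.from_rotvec([0,-t,0])*R.from_euler('x',np.pi)
      z=rot.apply([0,0,1]); G=C+Rz.apply([-.005,sl,.046])
      for q0 in([-.6,.5,1.5,-.5,.5,2],[-.6,.5,1.5,.8,.5,-1]):
        q,er=ik(G+.019*z,rot,p,q0)
        print(sl,tilt,k,q.round(2),round(er,4))
E
```

```text
Traceback (most recent call last):
  File "kin.py", line 3, in ori
    def ori(q,s=1): return (R.from_euler('ZYZYZ',[q[0],q[1]+q[2],s*q[3],q[4],q[5]+np.pi/2]))
                            ~~~~~~~~~~~~^^^^^^^^^^^^^^^^^^^^^^^^^^^^^^^^^^^^^^^^^^^^^^^^^^^
  File "scipy/spatial/transform/_rotation.pyx", line 1413, in scipy.spatial.transform._rotation.Rotation.from_euler
ValueError: Expected axis specification to be a non-empty string of upto 3 characters, got ZYZYZ
```

```bash
sed -i "s/^def ori.*/def ori(q,s=1): return R.from_euler('ZYZ',[q[0],q[1]+q[2],s*q[3]])*R.from_euler('YZ',[q[4],q[5]+np.pi\/2])/" kin.py
cat > chk.py <<'E'
from kin import *
for q,x,o in D[-3:]: print([ (ori(q,s)*R.from_quat(np.roll(o,-1)).inv()).magnitude().round(3) for s in(1,-1)])
p,e=fit();print(p.round(3),e);np.save('p.npy',p)
a=np.radians(2.4);C=np.array([.561,-.279,0]);Rz=R.from_euler('z',a)
for sl in(.065,-.065):
  for tilt in (45,60,30):
    t=np.radians(tilt)
    for k in(0,1):
      rot=R.from_euler('z',a-k*np.pi/2)*R.from_rotvec([0,-t,0])*R.from_euler('x',np.pi)
      z=rot.apply([0,0,1]); G=C+Rz.apply([-.005,sl,.046])
      for q0 in([-.6,.5,1.5,-.5,.5,2],[-.6,.5,1.5,.8,.5,-1]):
        q,er=ik(G+.019*z,rot,p,q0)
        print(sl,tilt,k,q.round(2),round(er,4))
E
python3 chk.py
```

```text
Traceback (most recent call last):
  File "chk.py", line 2, in <module>
    for q,x,o in D[-3:]: print([ (ori(q,s)*R.from_quat(np.roll(o,-1)).inv()).magnitude().round(3) for s in(1,-1)])
                                 ^^^^^^^^^^^^^^^^^^^^^^^^^^^^^^^^^^^^^^^^^^^^^^^^^^^^^^^^^^^^^
AttributeError: 'float' object has no attribute 'round'
```

```bash
sed -i "s/(ori(q,s)\*\(.*\)).magnitude().round(3)/round(float((ori(q,s)*\1).magnitude()),3)/" chk.py; python3 chk.py
```

```text
[0.0, 0.0]
[0.0, 0.43]
[0.0, 0.642]
[0.118 0.    0.438 0.522 0.165 0.313 0.319] 2.349703764892297e-12
0.065 45 0 [-0.87  0.36  2.15  1.45  0.6  -0.59] 0.0
0.065 45 0 [-0.87  0.36  2.15  1.45  0.6  -0.59] 0.0
0.065 45 1 [-0.33  0.48  1.78 -0.73  0.82  3.12] 0.2853
0.065 45 1 [-0.33  0.48  1.78 -0.73  0.82  3.12] 0.2853
0.065 60 0 [-0.98  0.5   2.2   1.83  0.87 -1.08] 0.0
0.065 60 0 [-0.98  0.5   2.2   1.83  0.87 -1.08] 0.0
0.065 60 1 [-0.28  0.52  1.76 -0.85  0.9   3.12] 0.4977
0.065 60 1 [-0.61  0.28  2.17  0.78  0.    1.42] 0.7736
0.065 30 0 [-0.76  0.32  2.03  0.77  0.54  0.15] 0.0
0.065 30 0 [-0.76  0.32  2.03  0.77  0.54  0.15] 0.0
0.065 30 1 [-0.36  0.46  1.79 -0.62  0.8   3.12] 0.0688
0.065 30 1 [-0.36  0.46  1.79 -0.62  0.8   3.12] 0.0688
-0.065 45 0 [-1.03  0.49  1.93  1.24  0.72 -0.49] 0.0
-0.065 45 0 [-1.03  0.49  1.93  1.24  0.72 -0.49] 0.0
-0.065 45 1 [-0.51  0.55  1.71 -0.85  0.73  3.12] 0.1886
-0.065 45 1 [-0.76  0.4   2.03  0.56  0.    1.59] 0.5272
-0.065 60 0 [-1.13  0.6   1.98  1.59  0.92 -0.9 ] 0.0
-0.065 60 0 [-1.13  0.6   1.98  1.59  0.92 -0.9 ] 0.0
-0.065 60 1 [-0.47  0.57  1.7  -0.96  0.79  3.12] 0.4108
-0.065 60 1 [-0.76  0.39  2.03  1.19  0.    0.89] 0.6681
-0.065 30 0 [-0.93  0.45  1.83  0.72  0.68  0.07] 0.0
-0.065 30 0 [-0.93  0.45  1.83  0.72  0.68  0.07] 0.0
-0.065 30 1 [-0.54  0.53  1.71 -0.69  0.72  3.04] 0.0
-0.065 30 1 [-0.54  0.53  1.71 -0.69  0.72  3.04] 0.0
```

```bash
cat > sim.py <<'E'
from kin import *
p=np.load('p.npy')
Ca=np.radians(2.4);CC=np.array([.561,-.279,0.])
def down(yaw,tilt): # tilt>0 back toward robot, rotation about left-of-axis v
    return R.from_euler('z',yaw)*R.from_rotvec([0,tilt,0])*R.from_euler('x',np.pi)
def sim(pos,rot,q,calls):
    for c in calls:
        s=np.array(c[:3]);w=np.array(c[3:6]);mn=9;ms=0
        for i in range(1,6):
            qn,e=ik(pos+s*i/5,R.from_rotvec(w*i/5)*rot,p,q);ms=max(ms,np.abs(qn-q).max());q=qn;mn=min(mn,q[4])
        pos=pos+s;rot=R.from_rotvec(w)*rot
        print(np.round(c,3),'->',pos.round(3),'q',q.round(2),'minq5',round(mn,2),'step',round(ms,2),'err',round(e,4))
    return pos,rot,q
def cur():
    o=get_obs();return np.array(o['eef_pos']),R.from_quat(np.roll(o['eef_rot'],-1)),np.array(o['q'])
E
cat > c.py <<'E'
from sim import *
pos,rot,q=cur()
yaw=-.4;u=np.array([np.cos(yaw),np.sin(yaw),0]);v=np.array([-u[1],u[0],0])
B0=np.array([.612,.2216,.023])-.041*u
T0=np.radians(25);rg=down(yaw,T0);G=B0+.038*u;G[2]=.028;P=G+.019*rg.apply([0,0,1])
print('B0',B0.round(4),'P',P.round(4))
pre=P-.09*rg.apply([0,0,1])
c1=np.r_[pre-pos,(rg*rot.inv()).as_rotvec()];c2=np.r_[P-pre,0,0,0]
st_=sim(pos,rot,q,[c1,c2])
# place
slot=-.065;rp=down(Ca,T0-np.pi/2);Rt=rp*rg.inv()
base=CC+R.from_euler('z',Ca).apply([0,slot,.006]);Pf=base-Rt.apply(B0-P);print('Pf',Pf.round(4))
mid=np.array([.53,0,.2])
ab=Pf+[0,0,.14]
r1=down(Ca,T0)
calls=[[0,0,.19,0,0,0]]
a=st_[0]+[0,0,.19]
d=ab-a
dz=(r1*rg.inv()).as_rotvec()
tw=(rp*r1.inv()).as_rotvec()
calls+=[np.r_[d/3,dz]]+[np.r_[d/3,tw/3]]*2+[np.r_[0,0,0,tw/3]]+[[0,0,-.14,0,0,0]]
sim(*st_,calls)
E
python3 c.py
```

```text
B0 [0.5742 0.2376 0.023 ] P [0.6018 0.2259 0.0108]
[-0.025  0.012 -0.028 -0.137 -0.314  0.008] -> [0.637 0.211 0.092] q [0.05 0.78 1.12 0.19 1.64 2.  ] minq5 1.64 step 0.09 err 0.0
[-0.035  0.015 -0.082  0.     0.     0.   ] -> [0.602 0.226 0.011] q [0.08 0.82 1.23 0.2  1.49 1.99] minq5 1.49 step 0.03 err 0.0
Pf [ 0.5759 -0.3434  0.036 ]
[0.   0.   0.19 0.   0.   0.  ] -> [0.602 0.226 0.201] q [0.08 0.6  1.16 0.2  1.76 2.05] minq5 1.54 step 0.06 err 0.0
[-0.009 -0.19  -0.008 -0.     0.     0.442] -> [0.593 0.036 0.193] q [-0.1   0.57  1.23 -0.06  1.77  1.42] minq5 1.77 step 0.12 err 0.0
[-0.009 -0.19  -0.008  0.022 -0.523  0.   ] -> [ 0.585 -0.154  0.184] q [-0.48  0.23  1.65  0.05  1.19  1.04] minq5 1.19 step 0.12 err 0.0
[-0.009 -0.19  -0.008  0.022 -0.523  0.   ] -> [ 0.576 -0.343  0.176] q [-0.95  0.21  1.82  0.68  0.87  0.19] minq5 0.87 step 0.2 err 0.0
[ 0.     0.     0.     0.022 -0.523  0.   ] -> [ 0.576 -0.343  0.176] q [-1.15  0.31  2.04  1.49  1.01 -0.66] minq5 0.85 step 0.18 err 0.0
[ 0.    0.   -0.14  0.    0.    0.  ] -> [ 0.576 -0.343  0.036] q [-1.15  0.65  1.98  1.67  1.01 -1.01] minq5 1.0 step 0.07 err 0.0
```

Emit:
{"name": "carry_out", "arguments": {"plan": [[[-0.01, 0.005, -0.01, -0.06, -0.13, 0, 1], [-0.025, 0.012, -0.026, -0.137, -0.314, 0.008, 1], [-0.025, 0.012, -0.026, -0.137, -0.314, 0.008, 1], [-0.025, 0.012, -0.026, -0.137, -0.314, 0.008, 1], [-0.025, 0.012, -0.026, -0.137, -0.314, 0.008, 1]]]}}

```text
time_s: 8.27
eef_pos: [0.6382, 0.2118, 0.0997]
eef_rot: [-0.044, 0.957, -0.193, -0.21]
wrist_force: [0.6, 0.3, 0.7]
opening: 0.997
grasp_force: 0.0
```

Emit:
{"name": "carry_out", "arguments": {"plan": [[[-0.01, 0.004, -0.023, 0, 0, 0, 1], [-0.02, 0.008, -0.046, 0, 0, 0, 1], [-0.03, 0.012, -0.069, 0, 0, 0, 1], [-0.035, 0.015, -0.08, 0, 0, 0, 1], [-0.035, 0.015, -0.08, 0, 0, 0, 1]]]}}

```text
time_s: 8.68
eef_pos: [0.6003, 0.2249, 0.0105]
eef_rot: [-0.043, 0.956, -0.195, -0.217]
wrist_force: [-0.1, -0.5, -0.2]
opening: 0.997
grasp_force: 0.0
```

Emit:
{"name": "carry_out", "arguments": {"plan": [[[0, 0, 0, 0, 0, 0, 1], [0, 0, 0, 0, 0, 0, 1], [0, 0, 0, 0, 0, 0, 1], [0, 0, 0, 0, 0, 0, 1], [0, 0, 0, 0, 0, 0, 1]]]}}

```text
time_s: 9.1
eef_pos: [0.6022, 0.2245, 0.0123]
eef_rot: [-0.043, 0.956, -0.195, -0.214]
wrist_force: [0.5, -0.4, 0.4]
opening: 1.001
grasp_force: 0.0
```

```bash
python3 -c "from h import *;st()"
```

```text
t 9.1 pos [0.6022 0.2245 0.0123] toolx [ 0.832 -0.355 -0.427] y [-0.392 -0.92   0.001] z [-0.393  0.166 -0.904] F [ 0.5 -0.4  0.4] open 1.001 gf 0.0 q [0.073 0.819 1.228 0.197 1.493 1.992]
```

Emit:
{"name": "carry_out", "arguments": {"plan": [[[0, 0, 0, 0, 0, 0, 0], [0, 0, 0, 0, 0, 0, 0], [0, 0, 0, 0, 0, 0, 0], [0, 0, 0, 0, 0, 0, 0], [0, 0, 0, 0, 0, 0, 0]]]}}

```text
time_s: 9.52
eef_pos: [0.6015, 0.2247, 0.0115]
eef_rot: [-0.043, 0.956, -0.195, -0.215]
wrist_force: [1.9, -1.7, 1.3]
opening: 0.532
grasp_force: 61.9
```

Emit:
{"name": "carry_out", "arguments": {"plan": [[[0, 0, 0, 0, 0, 0, 0], [0, 0, 0.02, 0, 0, 0, 0], [0, 0, 0.05, 0, 0, 0, 0], [0, 0, 0.09, 0, 0, 0, 0], [0, 0, 0.13, 0, 0, 0, 0]]]}}

```text
time_s: 9.93
eef_pos: [0.5996, 0.2246, 0.1409]
eef_rot: [-0.042, 0.955, -0.195, -0.217]
wrist_force: [1.2, 0.1, -2.2]
opening: 0.531
grasp_force: 61.7
```

```bash
cat > pl.py <<'E'
# usage: pl.py yaw slot Px Py Pz B0x B0y tiltdeg h -> calls from current pose
from sim import *
import sys
yaw,slot,Px,Py,Pz,bx,by,td,h=map(float,sys.argv[1:10])
pos,rot,q=cur();T0=np.radians(td);rg=down(yaw,T0)
B0=np.array([bx,by,.023]);P=np.array([Px,Py,Pz])
v=rg.apply([0,1,0]);B0=B0-v*np.dot(B0-P,v)  # fingers centre it
rp=down(Ca,T0-np.pi/2);Rt=rp*rg.inv()
base=CC+R.from_euler('z',Ca).apply([0,slot,.006]);Pf=base-Rt.apply(B0-P);print('Pf',Pf.round(4))
ab=Pf+[0,0,h];n=int(sys.argv[10]);d=(ab-pos)/n
r1=down(Ca,T0);dz=(r1*rot.inv()).as_rotvec();tw=(rp*r1.inv()).as_rotvec()
nz=max(1,int(np.ceil(np.abs(dz[2])/.55)))
calls=[]
seq=[dz/nz]*nz+[tw/3]*3
for i in range(max(n,len(seq))): calls.append(np.r_[d if i<n else 0*d, seq[i] if i<len(seq) else 0*dz])
sim(pos,rot,q,calls+[[0,0,-h,0,0,0]])
E
python3 -c "from h import *;st()"; python3 pl.py -.403 -.065 .6022 .2245 .0123 .5742 .2376 25 .19 4
```

```text
t 9.93 pos [0.5996 0.2246 0.1409] toolx [ 0.829 -0.355 -0.431] y [-0.392 -0.92   0.004] z [-0.398  0.166 -0.902] F [ 1.2  0.1 -2.2] open 0.531 gf 61.7 q [0.074 0.662 1.201 0.197 1.679 2.029]
Pf [ 0.5744 -0.3435  0.0369]
[-0.006 -0.142  0.021  0.002 -0.01   0.444] -> [0.593 0.083 0.162] q [-0.04  0.61  1.23 -0.04  1.73  1.49] minq5 1.7 step 0.11 err 0.0
[-0.006 -0.142  0.021  0.022 -0.523  0.   ] -> [ 0.587 -0.059  0.184] q [-0.32  0.2   1.69  0.03  1.17  1.2 ] minq5 1.17 step 0.12 err 0.0
[-0.006 -0.142  0.021  0.022 -0.523  0.   ] -> [ 0.581 -0.201  0.205] q [-0.75 -0.01  1.99  0.61  0.8   0.43] minq5 0.8 step 0.21 err 0.0
[-0.006 -0.142  0.021  0.022 -0.523  0.   ] -> [ 0.574 -0.343  0.227] q [-1.16  0.2   2.03  1.41  1.02 -0.53] minq5 0.79 step 0.22 err 0.0
[ 0.    0.   -0.19  0.    0.    0.  ] -> [ 0.574 -0.343  0.037] q [-1.16  0.65  1.98  1.67  1.01 -1.01] minq5 1.0 step 0.1 err 0.0
```

Emit:
{"name": "carry_out", "arguments": {"plan": [[[-0.001, -0.028, 0.02, 0, 0, 0.09, 0], [-0.002, -0.057, 0.04, 0, 0, 0.18, 0], [-0.003, -0.085, 0.055, 0, 0, 0.27, 0], [-0.005, -0.114, 0.065, 0, -0.01, 0.36, 0], [-0.006, -0.142, 0.07, 0, -0.01, 0.444, 0]]]}}

```text
time_s: 10.35
eef_pos: [0.5954, 0.0815, 0.213]
eef_rot: [0.005, 0.977, 0.023, -0.214]
wrist_force: [0.3, -0.3, -1.1]
opening: 0.528
grasp_force: 64.9
```

Emit:
{"name": "carry_out", "arguments": {"plan": [[[-0.001, -0.028, 0.005, 0.004, -0.105, 0, 0], [-0.002, -0.057, 0.01, 0.009, -0.21, 0, 0], [-0.003, -0.085, 0.015, 0.013, -0.314, 0, 0], [-0.005, -0.114, 0.015, 0.018, -0.418, 0, 0], [-0.006, -0.142, 0.015, 0.022, -0.523, 0, 0]]]}}

```text
time_s: 10.77
eef_pos: [0.5891, -0.0606, 0.227]
eef_rot: [-0.0, 0.999, 0.021, 0.048]
wrist_force: [0.1, -1.1, -1.4]
opening: 0.53
grasp_force: 65.1
```

Emit:
{"name": "carry_out", "arguments": {"plan": [[[-0.001, -0.028, 0, 0.004, -0.105, 0, 0], [-0.002, -0.057, 0, 0.009, -0.21, 0, 0], [-0.003, -0.085, 0, 0.013, -0.314, 0, 0], [-0.005, -0.114, 0, 0.018, -0.418, 0, 0], [-0.006, -0.142, 0, 0.022, -0.523, 0, 0]]]}}

```text
time_s: 11.18
eef_pos: [0.5824, -0.1997, 0.2265]
eef_rot: [-0.006, 0.954, 0.02, 0.3]
wrist_force: [-0.4, 1.2, -2.1]
opening: 0.532
grasp_force: 65.1
```

```bash
python3 -c "from h import *;st()"
```

```text
t 11.18 pos [ 0.5824 -0.1997  0.2265] toolx [0.82  0.035 0.572] y [ 0.041 -0.999  0.001] z [ 0.571  0.023 -0.82 ] F [-0.4  1.2 -2.1] open 0.532 gf 65.1 q [-0.742 -0.035  1.97   0.575  0.835  0.475]
```

Emit:
{"name": "carry_out", "arguments": {"plan": [[[-0.001, -0.028, 0, 0.004, -0.105, 0, 0], [-0.002, -0.057, 0, 0.009, -0.21, 0, 0], [-0.003, -0.085, 0, 0.013, -0.314, 0, 0], [-0.005, -0.114, 0, 0.018, -0.418, 0, 0], [-0.006, -0.142, 0, 0.022, -0.523, 0, 0]]]}}

```text
time_s: 11.6
eef_pos: [0.5775, -0.3375, 0.2272]
eef_rot: [-0.012, 0.859, 0.02, 0.512]
wrist_force: [1.3, 1.2, -2.2]
opening: 0.529
grasp_force: 65.2
```

Emit:
{"name": "carry_out", "arguments": {"plan": [[[0, 0, 0, 0, 0, 0, 0], [0, 0, 0, 0, 0, 0, 0], [0, 0, 0, 0, 0, 0, 0], [0, 0, 0, 0, 0, 0, 0], [0, 0, 0, 0, 0, 0, 0]]]}}

```text
time_s: 12.02
eef_pos: [0.5786, -0.3349, 0.2269]
eef_rot: [-0.014, 0.86, 0.02, 0.509]
wrist_force: [0.0, 0.3, -0.6]
opening: 0.53
grasp_force: 65.4
```

Run:
```python
from h import *
st();c=camera('scene');t=camera('top')
cv2.imwrite('pics/a3.png',np.hstack([cv2.resize(c['pixels'][60:260,40:240],(400,400)),cv2.resize(t['pixels'][100:300,300:500],(400,400))])[...,::-1])
W=cloud(c);hsv=cv2.cvtColor(c['pixels'],cv2.COLOR_RGB2HSV);H,S,V=[hsv[...,i].astype(int) for i in range(3)]
for nm,m in dict(red=((H<5)|(H>174))&(S>150)&(V>90)&(W[...,1]<-.15),amber=(H>=5)&(H<20)&(S>110)&(V>50)&(W[...,1]<-.15)).items():
    for k in comps(m,20): p=W[k];print(nm,len(p),np.round(p.mean(0),3),np.round(np.percentile(p,[3,97],axis=0),3).tolist())
```

```text
t 12.02 pos [ 0.5786 -0.3349  0.2269] toolx [0.481 0.021 0.877] y [ 0.049 -0.999 -0.003] z [ 0.876  0.045 -0.481] F [ 0.   0.3 -0.6] open 0.53 gf 65.4 q [-1.121  0.166  2.016  1.33   0.983 -0.431]
red 133 [ 0.57  -0.335  0.275] [[0.541, -0.36, 0.26], [0.584, -0.319, 0.278]]
amber 194 [ 0.579 -0.327  0.257] [[0.553, -0.353, 0.252], [0.591, -0.311, 0.265]]
amber 43 [ 0.581 -0.314  0.211] [[0.565, -0.327, 0.202], [0.589, -0.31, 0.225]]
```

View pics/a3.png

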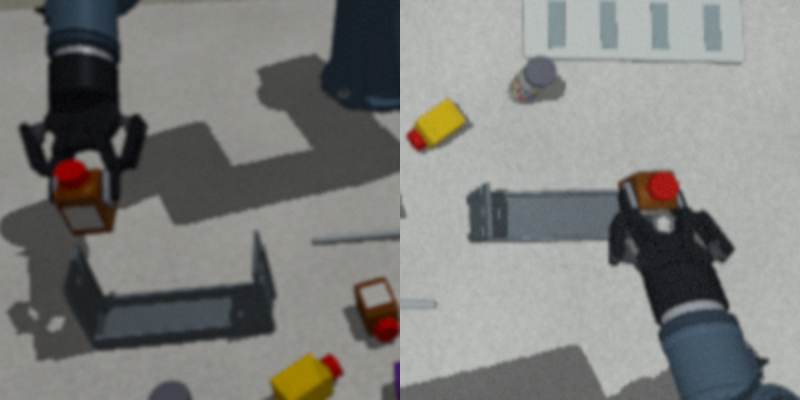

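```bash
python3 - <<'E'
from sim import *
pos,rot,q=cur()
A=[]
for n in('scene','top'):
    c=camera(n);W=cloud(c).reshape(-1,3);W=W[np.isfinite(W[:,0])];L=rot.inv().apply(W-pos);A.append(L)
L=np.vstack(A);L=L[(np.abs(L[:,0])<.07)&(np.abs(L[:,1])<.09)&(L[:,2]>-.17)&(L[:,2]<.02)]
for a in np.arange(-.15,.02,.01):
    k=L[(L[:,2]>=a)&(L[:,2]<a+.01)]
    if len(k): print(round(a,3),len(k),'x',np.percentile(k[:,0],[2,98]).round(3),'y',np.percentile(k[:,1],[1,99]).round(3))
E
python3 pl.py -.403 -.065 .6022 .2245 .0123 .5742 .2376 25 .19 1 | head -1
```

```text
-0.15 311 x [-0.003  0.039] y [-0.038  0.03 ]
-0.14 293 x [-0.003  0.039] y [-0.039  0.03 ]
-0.13 324 x [-0.002  0.036] y [-0.038  0.033]
-0.12 259 x [-0.004  0.014] y [-0.04   0.039]
-0.11 492 x [-0.007  0.021] y [-0.066  0.064]
-0.1 476 x [-0.007  0.021] y [-0.068  0.065]
-0.09 405 x [-0.01   0.019] y [-0.065  0.062]
-0.08 439 x [-0.014  0.019] y [-0.062  0.059]
-0.07 320 x [-0.013  0.017] y [-0.06   0.058]
-0.06 302 x [-0.01   0.015] y [-0.057  0.055]
-0.05 322 x [-0.008  0.038] y [-0.054  0.049]
-0.04 326 x [-0.007  0.043] y [-0.038  0.035]
-0.03 294 x [-0.023  0.048] y [-0.037  0.034]
-0.02 260 x [-0.008  0.047] y [-0.037  0.035]
-0.01 230 x [-0.027  0.033] y [-0.035  0.03 ]
0.0 210 x [-0.023  0.028] y [-0.025  0.02 ]
0.01 173 x [-0.022  0.007] y [-0.025  0.02 ]
Pf [ 0.5744 -0.3435  0.0369]
```

Emit:
{"name": "carry_out", "arguments": {"plan": [[[-0.006, 0.0065, 0, 0.003, -0.066, -0.006, 0], [-0.006, 0.0065, 0, 0.003, -0.066, -0.006, 0], [-0.006, 0.0065, -0.03, 0.003, -0.066, -0.006, 0], [-0.006, 0.0065, -0.065, 0.003, -0.066, -0.006, 0], [-0.006, 0.0065, -0.1, 0.003, -0.066, -0.006, 0]]]}}

```text
time_s: 12.63
eef_pos: [0.5723, -0.3306, 0.1259]
eef_rot: [-0.012, 0.843, 0.017, 0.537]
wrist_force: [0.6, -0.9, -1.9]
opening: 0.531
grasp_force: 65.3
```

Emit:
{"name": "carry_out", "arguments": {"plan": [[[0, 0, 0, 0, 0, 0, 0], [0, 0, 0, 0, 0, 0, 0], [0, 0, 0, 0, 0, 0, 0], [0, 0, 0, 0, 0, 0, 0], [0, 0, 0, 0, 0, 0, 0]]]}}

```text
time_s: 13.05
eef_pos: [0.5726, -0.3313, 0.1293]
eef_rot: [-0.011, 0.842, 0.017, 0.538]
wrist_force: [-0.1, -0.1, -1.6]
opening: 0.529
grasp_force: 65.2
```

```bash
python3 - <<'E'
from h import *
st()
for n in('scene','top'):
    c=camera(n);W=cloud(c);hsv=cv2.cvtColor(c['pixels'],cv2.COLOR_RGB2HSV);H,S,V=[hsv[...,i].astype(int) for i in range(3)]
    m=((H<5)|(H>174))&(S>150)&(V>90)&(W[...,1]<-.15)
    for k in comps(m,20): p=W[k];z=np.nanmax(p[:,2]);q=p[p[:,2]>z-.006];print(n,len(q),rect(q),z.round(3))
E
python3 pl.py -.403 -.050 .6022 .2245 .0123 .5742 .2376 25 .19 1 | head -1
```

```text
t 13.05 pos [ 0.5726 -0.3313  0.1293] toolx [0.42  0.018 0.908] y [ 0.041 -0.999  0.   ] z [ 0.907  0.037 -0.42 ] F [-0.1 -0.1 -1.6] open 0.529 gf 65.2 q [-1.148  0.402  2.058  1.568  1.002 -0.804]
scene 111 (array([ 562.3, -329.4]), array([30.8, 30.5]), 28.3) 0.181
top 115 (array([ 559.9, -332.1]), array([28.5, 30.7]), 2.6) 0.184
Pf [ 0.5738 -0.3285  0.0369]
```

Emit:
{"name": "carry_out", "arguments": {"plan": [[[0, 0.003, -0.02, 0, 0, 0, 0], [0, 0.003, -0.04, 0, 0, 0, 0], [0, 0.003, -0.06, 0, 0, 0, 0], [0, 0.003, -0.075, 0, 0, 0, 0], [0, 0.003, -0.085, 0, 0, 0, 0]]]}}

```text
time_s: 13.57
eef_pos: [0.5718, -0.3271, 0.0404]
eef_rot: [-0.013, 0.843, 0.016, 0.537]
wrist_force: [0.4, 0.1, -1.6]
opening: 0.53
grasp_force: 65.2
```

Emit:
{"name": "carry_out", "arguments": {"plan": [[[0, 0, -0.001, 0, 0, 0, 0], [0, 0, -0.003, 0, 0, 0, 0], [0, 0, -0.005, 0, 0, 0, 0], [0, 0, -0.006, 0, 0, 0, 0], [0, 0, -0.006, 0, 0, 0, 0]]]}}

```text
time_s: 13.98
eef_pos: [0.5728, -0.3278, 0.0377]
eef_rot: [-0.012, 0.842, 0.017, 0.539]
wrist_force: [-1.0, 2.1, 5.1]
opening: 0.528
grasp_force: 65.8
```

```bash
python3 -c "from h import *;st()"
```

```text
t 13.98 pos [ 0.5728 -0.3278  0.0377] toolx [0.418 0.016 0.908] y [ 0.042 -0.999 -0.002] z [ 0.908  0.039 -0.418] F [-1.   2.1  5.1] open 0.528 gf 65.8 q [-1.146  0.638  2.016  1.693  1.014 -1.031]
```

Emit:
{"name": "carry_out", "arguments": {"plan": [[[0, 0, 0, 0, 0, 0, 0.61], [0, 0, 0, 0, 0, 0, 0.61], [0, 0, 0, 0, 0, 0, 0.61], [0, 0, 0, 0, 0, 0, 0.61], [0, 0, 0, 0, 0, 0, 0.61]]]}}

```text
time_s: 14.4
eef_pos: [0.5718, -0.327, 0.035]
eef_rot: [-0.013, 0.843, 0.016, 0.537]
wrist_force: [-0.6, -0.6, -0.4]
opening: 0.606
grasp_force: 0.0
```

Emit:
{"name": "carry_out", "arguments": {"plan": [[[-0.018, -0.001, 0.008, 0, 0, 0, 0.61], [-0.036, -0.002, 0.017, 0, 0, 0, 0.61], [-0.06, -0.003, 0.028, 0, 0, 0, 0.61], [-0.09, -0.004, 0.042, 0, 0, 0, 0.61], [-0.11, -0.005, 0.07, 0, 0, 0, 1]]]}}

```text
time_s: 14.82
eef_pos: [0.4599, -0.3304, 0.1032]
eef_rot: [-0.015, 0.844, 0.015, 0.537]
wrist_force: [-0.4, -1.0, 1.5]
opening: 0.736
grasp_force: 0.0
```

```bash
cat > look.py <<'E'
from h import *
import sys
st()
for n in('scene','top'):
    c=camera(n);save(n[0]+sys.argv[1],c);W=cloud(c);hsv=cv2.cvtColor(c['pixels'],cv2.COLOR_RGB2HSV);H,S,V=[hsv[...,i].astype(int) for i in range(3)]
    ok=(W[...,0]>.25)&(W[...,0]<.85)&(W[...,1]>-.7)&(W[...,1]<.3)&(W[...,2]>.012)&(W[...,2]<.5)
    for nm,m in dict(red=((H<5)|(H>174))&(S>150)&(V>90),amber=(H>=5)&(H<20)&(S>110)&(V>50),blk=(V<45)&(W[...,2]<.04)&(W[...,0]<.5)).items():
        for k in comps(m&ok,20): p=W[k];z=np.nanpercentile(p[:,2],95);q=p[p[:,2]>z-.006];print(n,nm,len(q),*rect(q),'z',z.round(3))
E
python3 look.py 4
```

```text
t 14.82 pos [ 0.4599 -0.3304  0.1032] toolx [0.424 0.009 0.906] y [ 0.041 -0.999 -0.009] z [ 0.905  0.041 -0.424] F [-0.4 -1.   1.5] open 0.736 gf 0.0 q [-1.42   0.384  2.197  1.412  1.149 -0.943]
scene red 92 [ 562.5 -326.5] [30.  28.3] 24.0 z 0.088
scene red 41 [577.  110.9] [17.8 24.3] 10.4 z 0.039
scene red 45 [617.1 -10.1] [18.7 23. ] 11.5 z 0.039
scene red 34 [671.8 -81. ] [21.5 11.8] 32.7 z 0.039
scene red 39 [701.4  69.7] [12.1 21.6] 84.7 z 0.039
scene amber 109 [538.4 106.5] [62.  42.5] 5.5 z 0.047
scene amber 37 [ 569.5 -322.4] [19.1 37.1] 19.9 z 0.074
scene amber 126 [579.7 -24. ] [63.2 41.6] 16.8 z 0.046
scene blk 95 [427.6 162.8] [24.5 52.9] 3.3 z 0.026
top red 20 [698.9  68.8] [15.5  8.9] 1.3 z 0.043
top red 28 [667.2 -83.5] [21.9 10.4] 37.7 z 0.042
top red 30 [615.8 -12.7] [12.  22.4] 28.7 z 0.042
top red 28 [574.6 108.1] [11.7 17.5] 0.8 z 0.043
top red 99 [ 560.3 -328.3] [30.2 28.7] 82.1 z 0.092
top amber 122 [576.8 -23.5] [63.  43.4] 15.5 z 0.049
top amber 49 [ 559.7 -324. ] [39.6 38. ] 9.0 z 0.077
top amber 69 [554.1 104.3] [45.4 25.4] 75.2 z 0.049
top amber 48 [511.3 100.4] [21.2 47. ] 24.9 z 0.049
top blk 105 [422.5 160.5] [14.3 54.5] 1.2 z 0.028
```

```bash
cat > pick.py <<'E'
# pick.py bx by yaw tilt ; from current pose -> pre
from sim import *
import sys
bx,by,yaw,td=map(float,sys.argv[1:5]);T0=np.radians(td)
pos,rot,q=cur();u=np.array([np.cos(yaw),np.sin(yaw),0]);rg=down(yaw,T0)
G=np.array([bx,by,0])+.038*u;G[2]=.028;P=G+.019*rg.apply([0,0,1]);pre=P-.09*rg.apply([0,0,1])
print('P',P.round(4),'pre',pre.round(4))
M=rot.as_matrix();y0=np.arctan2(-M[0,1]*-1,-M[1,1]) ;t0=np.arctan2(-M[:2,2]@[np.cos(y0),np.sin(y0)],-M[2,2]);print('yaw',y0,'tilt',t0)
r1=down(y0,T0);w=(r1*rot.inv()).as_rotvec();w2=(rg*r1.inv()).as_rotvec()
n=max(3,int(np.ceil(np.linalg.norm(pre-pos)/.2)));d=(pre-pos)/n
cs=[np.r_[d,(w/3 if i<3 else w2*0)] for i in range(n)]
cs[0][2]+=.12;cs[-1][2]-=.12
if np.abs(w2[2])>.02: cs.append(np.r_[0*d,w2])
sim(pos,rot,q,cs+[np.r_[P-pre,0,0,0]])
E
python3 pick.py .506 .1045 .087 25
```

```text
P [0.5359 0.1071 0.0108] pre [0.5737 0.1104 0.0923]
yaw 0.037746291997460164 tilt -1.136270146473767
[ 0.038  0.148  0.115 -0.02   0.524 -0.   ] -> [ 0.498 -0.186  0.223] q [-0.87 -0.24  2.16  0.61  0.92  0.36] minq5 0.89 step 0.3 err 0.0
[ 0.038  0.148 -0.005 -0.02   0.524 -0.   ] -> [ 0.536 -0.038  0.217] q [-0.31  0.05  1.79  0.03  1.23  1.21] minq5 0.93 step 0.23 err 0.0
[ 0.038  0.148 -0.125 -0.02   0.524 -0.   ] -> [0.574 0.11  0.092] q [-0.    0.66  1.31 -0.02  1.61  1.53] minq5 1.29 step 0.13 err 0.0
[ 0.     0.    -0.     0.     0.     0.049] -> [0.574 0.11  0.092] q [ 0.01  0.66  1.31 -0.03  1.61  1.5 ] minq5 1.61 step 0.01 err 0.0
[-0.038 -0.003 -0.082  0.     0.     0.   ] -> [0.536 0.107 0.011] q [ 0.    0.7   1.44 -0.04  1.44  1.5 ] minq5 1.44 step 0.03 err 0.0
```

Emit:
{"name": "carry_out", "arguments": {"plan": [[[0.01, 0.03, 0.03, -0.004, 0.105, 0, 1], [0.02, 0.06, 0.06, -0.008, 0.21, 0, 1], [0.03, 0.09, 0.09, -0.012, 0.314, 0, 1], [0.038, 0.12, 0.115, -0.02, 0.42, 0, 1], [0.038, 0.148, 0.115, -0.02, 0.524, 0, 1]]]}}

```text
time_s: 15.33
eef_pos: [0.4921, -0.2328, 0.1878]
eef_rot: [-0.018, 0.932, 0.021, 0.363]
wrist_force: [1.0, 0.3, -0.5]
opening: 1.003
grasp_force: 0.0
```

Emit:
{"name": "carry_out", "arguments": {"plan": [[[0.008, 0.03, 0, -0.004, 0.105, 0, 1], [0.016, 0.06, 0, -0.008, 0.21, 0, 1], [0.024, 0.09, 0, -0.012, 0.314, 0, 1], [0.032, 0.12, 0, -0.02, 0.42, 0, 1], [0.038, 0.148, 0, -0.02, 0.524, 0, 1]]]}}

```text
time_s: 15.75
eef_pos: [0.5256, -0.1006, 0.1857]
eef_rot: [-0.02, 0.987, 0.022, 0.159]
wrist_force: [0.8, -0.2, -0.7]
opening: 1.002
grasp_force: 0.0
```

Emit:
{"name": "carry_out", "arguments": {"plan": [[[0.008, 0.03, 0, -0.004, 0.105, 0, 1], [0.016, 0.06, 0, -0.008, 0.21, 0, 1], [0.024, 0.09, 0, -0.012, 0.314, 0, 1], [0.032, 0.12, 0, -0.02, 0.42, 0, 1], [0.038, 0.148, 0, -0.02, 0.524, 0, 1]]]}}

```text
time_s: 16.17
eef_pos: [0.5639, 0.0492, 0.1855]
eef_rot: [-0.016, 0.994, 0.018, -0.103]
wrist_force: [-0.1, -0.1, 1.1]
opening: 1.002
grasp_force: 0.0
```

```bash
cat > wl.py <<'E'
from h import *
c=camera('wrist');W=cloud(c)
m=(W[...,2]>.036)&(W[...,2]<.06)&(W[...,0]>.4)&(W[...,0]<.75)&(W[...,1]>-.2)&(W[...,1]<.35)
for k in comps(m,200): p=W[k];q=p[p[:,2]>.038];print('top',len(p),np.round(q.mean(0),4),*rect(q))
E
python3 wl.py; python3 pick.py .506 .1045 .087 25
```

```text
top 2231 [0.6884 0.0303 0.0457] [687.   35.6] [19.1 82.1] 1.2
top 4038 [ 0.6843 -0.1071  0.0453] [ 679.6 -109.6] [42.2 77.4] 1.1
top 3184 [ 0.5841 -0.0206  0.0455] [586.7 -20.3] [81.2 46. ] 16.0
top 2565 [0.5428 0.1067 0.0454] [544.8 107.7] [81.1 45.6] 4.7
top 1283 [ 0.561  -0.1642  0.0494] [ 556.9 -163.5] [10.7 74.4] 88.0
P [0.5359 0.1071 0.0108] pre [0.5737 0.1104 0.0923]
yaw 0.03466446056623013 tilt 0.21490086160740848
[ 0.003  0.019  0.09  -0.016  0.073  0.001] -> [0.568 0.073 0.272] q [-0.08  0.35  1.34 -0.01  1.74  1.46] minq5 1.55 step 0.05 err 0.0
[ 0.003  0.019 -0.03  -0.016  0.073  0.001] -> [0.571 0.091 0.242] q [-0.04  0.44  1.3  -0.01  1.77  1.5 ] minq5 1.74 step 0.02 err 0.0
[ 0.003  0.019 -0.15  -0.016  0.073  0.001] -> [0.574 0.11  0.092] q [-0.    0.66  1.31 -0.02  1.61  1.54] minq5 1.61 step 0.05 err 0.0
[ 0.     0.    -0.     0.     0.     0.052] -> [0.574 0.11  0.092] q [ 0.01  0.66  1.31 -0.03  1.61  1.5 ] minq5 1.61 step 0.01 err 0.0
[-0.038 -0.003 -0.082  0.     0.     0.   ] -> [0.536 0.107 0.011] q [ 0.    0.7   1.44 -0.04  1.44  1.5 ] minq5 1.44 step 0.03 err 0.0
```

Emit:
{"name": "carry_out", "arguments": {"plan": [[[0.004, 0.03, -0.03, -0.02, 0.1, 0.02, 1], [0.008, 0.061, -0.06, -0.045, 0.219, 0.05, 1], [0.008, 0.061, -0.093, -0.045, 0.219, 0.05, 1], [0.008, 0.061, -0.093, -0.045, 0.219, 0.05, 1], [0.008, 0.061, -0.093, -0.045, 0.219, 0.05, 1]]]}}

```text
time_s: 16.63
eef_pos: [0.5688, 0.1079, 0.0889]
eef_rot: [0.006, 0.976, 0.039, -0.213]
wrist_force: [-0.0, -0.3, 0.5]
opening: 1.001
grasp_force: 0.0
```

Emit:
{"name": "carry_out", "arguments": {"plan": [[[-0.01, -0.001, -0.022, 0, 0, 0, 1], [-0.02, -0.002, -0.045, 0, 0, 0, 1], [-0.03, -0.003, -0.065, 0, 0, 0, 1], [-0.038, -0.003, -0.081, 0, 0, 0, 1], [-0.038, -0.003, -0.081, 0, 0, 0, 1]]]}}

```text
time_s: 17.05
eef_pos: [0.5315, 0.1032, 0.012]
eef_rot: [0.006, 0.977, 0.037, -0.21]
wrist_force: [-0.4, 0.3, 0.4]
opening: 1.003
grasp_force: 0.0
```

Emit:
{"name": "carry_out", "arguments": {"plan": [[[0, 0, 0, 0, 0, 0, 1], [0, 0, 0, 0, 0, 0, 1], [0, 0, 0, 0, 0, 0, 1], [0, 0, 0, 0, 0, 0, 1], [0, 0, 0, 0, 0, 0, 1]]]}}

```text
time_s: 17.47
eef_pos: [0.5344, 0.1039, 0.0126]
eef_rot: [0.007, 0.977, 0.038, -0.208]
wrist_force: [0.0, 0.6, -0.1]
opening: 1.003
grasp_force: 0.0
```

```bash
python3 -c "from h import *;st()"
```

```text
t 17.47 pos [0.5344 0.1039 0.0126] toolx [ 0.91   0.071 -0.408] y [ 0.076 -0.997 -0.003] z [-0.407 -0.028 -0.913] F [ 0.   0.6 -0.1] open 1.003 gf 0.0 q [-0.007  0.682  1.459 -0.032  1.419  1.498]
```

Emit:
{"name": "carry_out", "arguments": {"plan": [[[0, 0.003, 0, 0, 0, 0.005, 0], [0, 0.003, 0, 0, 0, 0.005, 0], [0, 0.003, 0, 0, 0, 0.005, 0], [0, 0.003, 0, 0, 0, 0.005, 0], [0, 0.003, 0, 0, 0, 0.005, 0]]]}}

```text
time_s: 17.88
eef_pos: [0.5335, 0.1071, 0.0115]
eef_rot: [0.007, 0.977, 0.04, -0.209]
wrist_force: [1.6, 0.8, 2.4]
opening: 0.527
grasp_force: 61.4
```

Emit:
{"name": "carry_out", "arguments": {"plan": [[[0, 0, 0, 0, 0, 0, 0], [0, 0, 0.02, 0, 0, 0, 0], [0, 0, 0.05, 0, 0, 0, 0], [0, 0, 0.09, 0, 0, 0, 0], [0, 0, 0.13, 0, 0, 0, 0]]]}}

```text
time_s: 18.3
eef_pos: [0.5319, 0.107, 0.1415]
eef_rot: [0.007, 0.977, 0.04, -0.211]
wrist_force: [1.1, -0.7, -1.0]
opening: 0.533
grasp_force: 61.4
```

```bash
python3 -c "from h import *;st()"; python3 pl.py .08 .050 .5344 .107 .0126 .504 .1043 24.1 .19 3
```

```text
t 18.3 pos [0.5319 0.107  0.1415] toolx [ 0.908  0.075 -0.413] y [ 0.081 -0.997 -0.003] z [-0.412 -0.031 -0.911] F [ 1.1 -0.7 -1. ] open 0.533 gf 61.4 q [-0.002  0.509  1.429 -0.031  1.629  1.492]
Pf [ 0.5693 -0.2286  0.0365]
[ 0.012 -0.112  0.028 -0.003 -0.005 -0.039] -> [ 0.544 -0.005  0.17 ] q [-0.17  0.48  1.41 -0.09  1.67  1.36] minq5 1.64 step 0.04 err 0.0
[ 0.012 -0.112  0.028  0.022 -0.523 -0.   ] -> [ 0.557 -0.117  0.198] q [-0.44  0.13  1.74  0.05  1.18  1.07] minq5 1.18 step 0.1 err 0.0
[ 0.012 -0.112  0.028  0.022 -0.523 -0.   ] -> [ 0.569 -0.229  0.227] q [-0.82 -0.03  1.98  0.63  0.86  0.38] minq5 0.86 step 0.18 err 0.0
[ 0.    -0.     0.     0.022 -0.523 -0.   ] -> [ 0.569 -0.229  0.227] q [-1.04  0.02  2.25  1.52  0.94 -0.57] minq5 0.81 step 0.2 err 0.0
[ 0.    0.   -0.19  0.    0.    0.  ] -> [ 0.569 -0.229  0.037] q [-1.04  0.59  2.18  1.88  1.01 -1.19] minq5 0.94 step 0.14 err 0.0
```

Emit:
{"name": "carry_out", "arguments": {"plan": [[[0.002, -0.022, 0.02, 0, 0, -0.01, 0], [0.004, -0.044, 0.04, 0, 0, -0.02, 0], [0.006, -0.066, 0.055, 0, 0, -0.03, 0], [0.008, -0.09, 0.065, -0.002, -0.004, -0.039, 0], [0.01, -0.112, 0.07, -0.003, -0.005, -0.039, 0]]]}}

```text
time_s: 18.72
eef_pos: [0.5437, -0.0064, 0.2131]
eef_rot: [0.005, 0.978, 0.02, -0.206]
wrist_force: [-0.3, 0.9, -0.2]
opening: 0.528
grasp_force: 61.5
```

Emit:
{"name": "carry_out", "arguments": {"plan": [[[0.002, -0.022, 0.005, 0.004, -0.105, 0, 0], [0.004, -0.044, 0.01, 0.009, -0.21, 0, 0], [0.007, -0.066, 0.015, 0.013, -0.314, 0, 0], [0.01, -0.09, 0.015, 0.018, -0.418, 0, 0], [0.012, -0.112, 0.015, 0.022, -0.523, 0, 0]]]}}

```text
time_s: 19.13
eef_pos: [0.5557, -0.1184, 0.2273]
eef_rot: [0.0, 0.998, 0.021, 0.056]
wrist_force: [-0.5, -0.2, -1.0]
opening: 0.533
grasp_force: 61.4
```

Emit:
{"name": "carry_out", "arguments": {"plan": [[[0.002, -0.022, 0, 0.004, -0.105, 0, 0], [0.004, -0.044, 0, 0.009, -0.21, 0, 0], [0.007, -0.066, 0, 0.013, -0.314, 0, 0], [0.01, -0.09, 0, 0.018, -0.418, 0, 0], [0.012, -0.112, 0, 0.022, -0.523, 0, 0]]]}}

```text
time_s: 19.55
eef_pos: [0.5669, -0.23, 0.2272]
eef_rot: [-0.005, 0.95, 0.02, 0.311]
wrist_force: [0.9, 0.5, -1.6]
opening: 0.526
grasp_force: 61.4
```

Emit:
{"name": "carry_out", "arguments": {"plan": [[[0, 0, 0, 0.004, -0.105, 0, 0], [0, 0, 0, 0.009, -0.21, 0, 0], [0, 0, 0, 0.013, -0.314, 0, 0], [0, 0, 0, 0.018, -0.418, 0, 0], [0, 0, 0, 0.022, -0.523, 0, 0]]]}}

```text
time_s: 19.97
eef_pos: [0.567, -0.2281, 0.2266]
eef_rot: [-0.011, 0.843, 0.018, 0.537]
wrist_force: [0.9, 0.9, -1.3]
opening: 0.528
grasp_force: 61.6
```

Emit:
{"name": "carry_out", "arguments": {"plan": [[[0, 0, 0, 0, 0, 0, 0], [0, 0, 0, 0, 0, 0, 0], [0, 0, 0, 0, 0, 0, 0], [0, 0, 0, 0, 0, 0, 0], [0, 0, 0, 0, 0, 0, 0]]]}}

```text
time_s: 20.38
eef_pos: [0.5683, -0.2276, 0.2271]
eef_rot: [-0.013, 0.844, 0.02, 0.535]
wrist_force: [0.7, 0.6, -0.7]
opening: 0.531
grasp_force: 61.6
```

```bash
python3 look.py 5 | grep -v " 0.039\| 0.04"
```

```text
scene red 119 [ 558.9 -226.7] [30.6 30.8] 32.6 z 0.279
scene red 31 [ 564.4 -336. ] [27.4 10.7] 7.4 z 0.088
scene red 50 [617.8  -9.7] [23.2 17.3] 89.2 z 0.038
scene red 40 [701.5  69.9] [21.6 11.8] 9.3 z 0.038
scene amber 57 [ 567.3 -223.4] [19.6 38.3] 14.9 z 0.265
scene amber 9 [ 571.4 -203.6] [ 1.6 13.3] 85.1 z 0.228
scene amber 32 [ 574.2 -320.2] [22.7 31.7] 27.3 z 0.075
scene blk 103 [426.2 162.6] [22.8 52.8] 4.0 z 0.025
top red 155 [ 556.5 -227.3] [30.7 30.1] 63.7 z 0.282
top red 50 [ 554.  -307.6] [24.8 73.7] 16.4 z 0.092
top amber 117 [ 554.8 -227.2] [40.  42.2] 0.7 z 0.265
top blk 94 [422.5 160.7] [14.3 54.7] 1.2 z 0.029
```

Emit:
{"name": "carry_out", "arguments": {"plan": [[[0.001, -0.003, -0.04, 0, 0, 0, 0], [0.001, -0.003, -0.08, 0, 0, 0, 0], [0.001, -0.003, -0.12, 0, 0, 0, 0], [0.001, -0.003, -0.155, 0, 0, 0, 0], [0.001, -0.003, -0.18, 0, 0, 0, 0]]]}}

```text
time_s: 20.9
eef_pos: [0.5683, -0.2298, 0.043]
eef_rot: [-0.014, 0.845, 0.018, 0.534]
wrist_force: [-0.1, -0.6, -1.1]
opening: 0.535
grasp_force: 61.6
```

Emit:
{"name": "carry_out", "arguments": {"plan": [[[0, 0, 0, 0, 0, 0, 0], [0, 0, -0.003, 0, 0, 0, 0], [0, 0, -0.006, 0, 0, 0, 0], [0, 0, -0.008, 0, 0, 0, 0], [0, 0, -0.008, 0, 0, 0, 0]]]}}

```text
time_s: 21.32
eef_pos: [0.5693, -0.2314, 0.0399]
eef_rot: [-0.012, 0.844, 0.02, 0.536]
wrist_force: [-0.7, -0.2, -0.3]
opening: 0.533
grasp_force: 61.6
```

```bash
python3 -c "from h import *;st()"
```

```text
t 21.32 pos [ 0.5693 -0.2314  0.0399] toolx [0.425 0.02  0.905] y [ 0.046 -0.999  0.001] z [ 0.904  0.041 -0.425] F [-0.7 -0.2 -0.3] open 0.533 gf 61.6 q [-1.038  0.566  2.182  1.849  0.982 -1.152]
```

Emit:
{"name": "carry_out", "arguments": {"plan": [[[0, 0, -0.001, 0, 0, 0, 0], [0, 0, -0.003, 0, 0, 0, 0], [0, 0, -0.004, 0, 0, 0, 0], [0, 0, -0.004, 0, 0, 0, 0], [0, 0, -0.004, 0, 0, 0, 0]]]}}

```text
time_s: 21.73
eef_pos: [0.5694, -0.2312, 0.0362]
eef_rot: [-0.013, 0.843, 0.019, 0.537]
wrist_force: [-4.4, 0.6, 9.6]
opening: 0.532
grasp_force: 62.8
```

Emit:
{"name": "carry_out", "arguments": {"plan": [[[0, 0, 0.001, 0, 0, 0, 0.61], [0, 0, 0.001, 0, 0, 0, 0.61], [0, 0, 0.001, 0, 0, 0, 0.61], [0, 0, 0.001, 0, 0, 0, 0.61], [0, 0, 0.001, 0, 0, 0, 0.61]]]}}

```text
time_s: 22.15
eef_pos: [0.5685, -0.2304, 0.0348]
eef_rot: [-0.013, 0.844, 0.019, 0.535]
wrist_force: [-0.3, -0.7, -0.8]
opening: 0.613
grasp_force: 0.0
```

Emit:
{"name": "carry_out", "arguments": {"plan": [[[-0.018, -0.001, 0.008, 0, 0, 0, 0.61], [-0.036, -0.002, 0.017, 0, 0, 0, 0.61], [-0.06, -0.003, 0.028, 0, 0, 0, 0.61], [-0.09, -0.004, 0.042, 0, 0, 0, 0.61], [-0.11, -0.005, 0.07, 0, 0, 0, 1]]]}}

```text
time_s: 22.57
eef_pos: [0.4567, -0.2338, 0.1032]
eef_rot: [-0.015, 0.845, 0.017, 0.534]
wrist_force: [1.0, -1.2, 2.6]
opening: 0.737
grasp_force: 0.0
```

```bash
python3 look.py 6 ; python3 pick.py .5473 -.0316 .279 25
```

```text
t 22.57 pos [ 0.4567 -0.2338  0.1032] toolx [0.429 0.013 0.903] y [ 0.046 -0.999 -0.008] z [ 0.902  0.044 -0.429] F [ 1.  -1.2  2.6] open 0.737 gf 0.0 q [-1.376  0.266  2.397  1.48   1.114 -1.031]
scene red 93 [ 558.8 -229.6] [28.5 28.5] 75.2 z 0.088
scene red 93 [ 562.7 -325.9] [31.  27.9] 67.4 z 0.088
scene red 46 [617.9 -10.7] [18.5 21.4] 11.5 z 0.039
scene red 32 [671.7 -81.1] [21.1 11. ] 36.6 z 0.04
scene red 37 [701.4  70.4] [20.8 11.4] 5.0 z 0.039
scene amber 33 [ 568.2 -227.2] [15.  33.5] 20.1 z 0.075
scene amber 36 [ 569.1 -323.9] [19.5 35.6] 30.3 z 0.075
scene amber 128 [580.  -23.7] [60.7 41.9] 16.8 z 0.046
scene blk 96 [426.7 161.6] [22.1 55. ] 0.3 z 0.025
top red 26 [696.3  68.7] [21.1  8.9] 1.3 z 0.042
top red 31 [667.5 -83.7] [21.1 12.1] 41.6 z 0.041
top red 31 [614.7 -13.3] [13.5 24.1] 11.6 z 0.042
top red 93 [ 557.  -232.2] [29.1 28.6] 46.4 z 0.092
top red 98 [ 560.6 -327. ] [28.1 31.4] 2.4 z 0.092
top amber 120 [576.4 -23.2] [61.7 43.5] 16.2 z 0.049
top amber 26 [ 558.2 -327.4] [40.4 31.1] 7.6 z 0.078
top amber 14 [ 561.1 -228.3] [20.9 34.2] 43.1 z 0.082
top blk 97 [422.5 160.5] [14.3 54.7] 1.2 z 0.029
P [ 0.5761 -0.0233  0.0108] pre [ 0.6127 -0.0129  0.0923]
yaw 0.04222166310719894 tilt -1.1313851082279784
[ 0.052  0.075  0.115 -0.021  0.522 -0.001] -> [ 0.509 -0.163  0.223] q [-0.81 -0.25  2.16  0.59  0.88  0.42] minq5 0.84 step 0.31 err 0.0
[ 0.052  0.075 -0.005 -0.021  0.522 -0.001] -> [ 0.561 -0.088  0.218] q [-0.38  0.12  1.71  0.04  1.24  1.13] minq5 0.91 step 0.2 err 0.0
[ 0.052  0.075 -0.125 -0.021  0.522 -0.001] -> [ 0.613 -0.013  0.092] q [-0.17  0.72  1.22 -0.09  1.64  1.37] minq5 1.3 step 0.13 err 0.0
[ 0.     0.    -0.    -0.     0.     0.237] -> [ 0.613 -0.013  0.092] q [-0.13  0.71  1.23 -0.17  1.61  1.19] minq5 1.61 step 0.04 err 0.0
[-0.037 -0.01  -0.082  0.     0.     0.   ] -> [ 0.576 -0.023  0.011] q [-0.15  0.74  1.36 -0.18  1.44  1.2 ] minq5 1.44 step 0.03 err 0.0
```

Run:
```python
from sim import *
pos,rot,q=cur()
rg=down(Ca+np.pi/2,0);w=(rg*rot.inv()).as_rotvec()
tgt=np.array([.5605,-.279,.17])
print(w,np.linalg.norm(w))
s=sim(pos,rot,q,[np.r_[-.02,0,.14,w/4],np.r_[0,0,0,w/4],np.r_[tgt-pos-[-.02,0,.14],w/4],np.r_[0,0,0,w/4],[0,0,-.155,0,0,0]])
print('alt: untilt then yaw')
r1=down(.042,0);w1=(r1*rot.inv()).as_rotvec()
s=sim(pos,rot,q,[np.r_[0,0,.14,w1/2],np.r_[tgt-pos-[0,0,.14],w1/2],[0,0,0,0,0,.524],[0,0,0,0,0,.524],[0,0,0,0,0,.524]])
```

```text
[-0.91276552  0.84473365  1.38298188] 1.859934059553131
[-0.02   0.     0.14  -0.228  0.211  0.346] -> [ 0.437 -0.238  0.248] q [-1.32 -0.2   2.21  0.93  1.32 -0.59] minq5 1.13 step 0.14 err 0.0
[ 0.     0.     0.    -0.228  0.211  0.346] -> [ 0.437 -0.238  0.248] q [-1.15 -0.14  2.02  0.63  1.34 -0.65] minq5 1.32 step 0.06 err 0.0
[ 0.123 -0.041 -0.078 -0.228  0.211  0.346] -> [ 0.56  -0.279  0.17 ] q [-0.81  0.29  1.64  0.33  1.2  -0.62] minq5 1.2 step 0.09 err 0.0
[ 0.     0.     0.    -0.228  0.211  0.346] -> [ 0.56  -0.279  0.17 ] q [-0.65  0.35  1.53 -0.    1.27 -0.69] minq5 1.21 step 0.07 err 0.0
[ 0.     0.    -0.155  0.     0.     0.   ] -> [ 0.56  -0.279  0.015] q [-0.65  0.55  1.59  0.    0.99 -0.69] minq5 0.99 step 0.06 err 0.0
alt: untilt then yaw
[ 0.     0.     0.14  -0.022  0.565 -0.001] -> [ 0.457 -0.238  0.248] q [-1.02 -0.27  2.11  0.56  1.08  0.29] minq5 0.98 step 0.3 err 0.0
[ 0.103 -0.041 -0.078 -0.022  0.565 -0.001] -> [ 0.56  -0.279  0.17 ] q [-0.65  0.35  1.53  0.    1.27  0.88] minq5 1.05 step 0.15 err 0.0
[0.    0.    0.    0.    0.    0.524] -> [ 0.56  -0.279  0.17 ] q [-0.65  0.35  1.53  0.    1.27  0.35] minq5 1.27 step 0.1 err 0.0
[0.    0.    0.    0.    0.    0.524] -> [ 0.56  -0.279  0.17 ] q [-0.65  0.35  1.53  0.    1.27 -0.17] minq5 1.27 step 0.1 err 0.0
[0.    0.    0.    0.    0.    0.524] -> [ 0.56  -0.279  0.17 ] q [-0.65  0.35  1.53  0.    1.27 -0.69] minq5 1.27 step 0.1 err 0.0
```

Emit:
{"name": "carry_out", "arguments": {"plan": [[[-0.02, 0, 0.03, -0.046, 0.042, 0.07, 0], [-0.02, 0, 0.06, -0.091, 0.084, 0.14, 0], [-0.02, 0, 0.1, -0.137, 0.127, 0.21, 0], [-0.02, 0, 0.14, -0.183, 0.17, 0.28, 0], [-0.02, 0, 0.14, -0.228, 0.211, 0.346, 0]]]}}

```text
time_s: 23.08
eef_pos: [0.4401, -0.2388, 0.253]
eef_rot: [-0.005, 0.875, 0.226, 0.428]
wrist_force: [-0.1, -1.2, 0.9]
opening: 0.222
grasp_force: 0.0
```

Emit:
{"name": "carry_out", "arguments": {"plan": [[[0, 0, 0, -0.046, 0.042, 0.07, 0], [0, 0, 0, -0.091, 0.084, 0.14, 0], [0, 0, 0, -0.137, 0.127, 0.21, 0], [0, 0, 0, -0.183, 0.17, 0.28, 0], [0, 0, 0, -0.228, 0.211, 0.346, 0]]]}}

```text
time_s: 23.5
eef_pos: [0.439, -0.2353, 0.2445]
eef_rot: [-0.009, 0.86, 0.415, 0.297]
wrist_force: [-0.4, -0.6, -0.1]
opening: 0.002
grasp_force: 0.0
```

Emit:
{"name": "carry_out", "arguments": {"plan": [[[0.025, -0.008, -0.01, -0.046, 0.042, 0.07, 0], [0.05, -0.016, -0.02, -0.091, 0.084, 0.14, 0], [0.075, -0.025, -0.04, -0.137, 0.127, 0.21, 0], [0.1, -0.033, -0.06, -0.183, 0.17, 0.28, 0], [0.123, -0.041, -0.07, -0.228, 0.211, 0.346, 0]]]}}

```text
time_s: 23.92
eef_pos: [0.5627, -0.2752, 0.1712]
eef_rot: [-0.007, 0.797, 0.584, 0.15]
wrist_force: [-1.1, -0.4, 0.4]
opening: -0.001
grasp_force: 0.0
```

Emit:
{"name": "carry_out", "arguments": {"plan": [[[0, 0, 0, -0.046, 0.042, 0.07, 0], [0, 0, 0, -0.091, 0.084, 0.14, 0], [0, 0, 0, -0.137, 0.127, 0.21, 0], [0, 0, 0, -0.183, 0.17, 0.28, 0], [0, 0, 0, -0.228, 0.211, 0.346, 0]]]}}

```text
time_s: 24.33
eef_pos: [0.5621, -0.2756, 0.1736]
eef_rot: [-0.003, 0.692, 0.722, -0.004]
wrist_force: [-0.4, 0.3, 0.2]
opening: 0.0
grasp_force: 0.0
```

Run:
```python
from sim import *
st();pos,rot,q=cur();rg=down(Ca+np.pi/2,0);print(np.r_[np.array([.5605,-.279,.17])-pos,(rg*rot.inv()).as_rotvec()].round(3))
c=camera('wrist');W=cloud(c);hsv=cv2.cvtColor(c['pixels'],cv2.COLOR_RGB2HSV);H,S,V=[hsv[...,i].astype(int) for i in range(3)]
for k in comps(((H<5)|(H>174))&(S>150)&(V>70)&(W[...,2]>.08),60): print(rect(W[k]))
```

```text
t 24.33 pos [ 0.5621 -0.2756  0.1736] toolx [-0.043  0.999 -0.001] y [ 0.999  0.043 -0.009] z [-0.009 -0.001 -1.   ] F [-0.4  0.3  0.2] open 0.0 gf 0.0 q [-0.642  0.351  1.518 -0.007  1.28  -0.683]
[-0.002 -0.003 -0.004  0.001 -0.009 -0.001]
(array([ 557.4, -230.5]), array([32.8, 31.4]), 89.6)
```

Emit:
{"name": "carry_out", "arguments": {"plan": [[[-0.002, -0.003, -0.03, 0, -0.009, 0, 0], [-0.002, -0.003, -0.065, 0, -0.009, 0, 0], [-0.002, -0.003, -0.1, 0, -0.009, 0, 0], [-0.002, -0.003, -0.135, 0, -0.009, 0, 0], [-0.002, -0.003, -0.157, 0, -0.009, 0, 0]]]}}

```text
time_s: 24.8
eef_pos: [0.5575, -0.2772, 0.0129]
eef_rot: [-0.002, 0.694, 0.72, 0.001]
wrist_force: [-0.8, 0.7, 0.2]
opening: -0.003
grasp_force: 0.0
```

Emit:
{"name": "carry_out", "arguments": {"plan": [[[0, 0.005, 0, 0, 0, 0, 0], [0, 0.012, 0, 0, 0, 0, 0], [-0.001, 0.02, 0, 0, 0, 0, 0], [-0.001, 0.028, 0, 0, 0, 0, 0], [-0.001, 0.034, 0, 0, 0, 0, 0]]]}}

```text
time_s: 25.22
eef_pos: [0.5598, -0.2449, 0.02]
eef_rot: [0.003, 0.693, 0.721, 0.001]
wrist_force: [-0.0, -0.2, -0.4]
opening: -0.001
grasp_force: 0.1
```

Emit:
{"name": "carry_out", "arguments": {"plan": [[[0.001, -0.02, 0, 0, 0, 0, 0], [0.002, -0.042, 0, 0, 0, 0, 0], [0.002, -0.05, 0, 0, 0, 0, 0], [0.003, -0.06, 0, 0, 0, 0, 0], [0.003, -0.068, 0, 0, 0, 0, 0]]]}}

```text
time_s: 25.63
eef_pos: [0.562, -0.3137, 0.0186]
eef_rot: [0.002, 0.694, 0.72, 0.001]
wrist_force: [0.3, 0.3, 0.9]
opening: -0.001
grasp_force: 0.1
```

Emit:
{"name": "carry_out", "arguments": {"plan": [[[0, 0, 0, 0, 0, 0, 0], [-0.001, 0.02, 0, 0, 0, 0, 0], [-0.001, 0.034, 0, 0, 0, 0, 0], [-0.001, 0.034, 0.03, 0, 0, 0, 0], [-0.001, 0.034, 0.07, 0, 0, 0, 0]]]}}

```text
time_s: 26.05
eef_pos: [0.5573, -0.2749, 0.0837]
eef_rot: [-0.004, 0.693, 0.721, 0.0]
wrist_force: [0.8, -0.8, 0.7]
opening: 0.0
grasp_force: 0.0
```

Emit:
{"name": "carry_out", "arguments": {"plan": [[[0, 0, 0.04, 0, 0, 0, 0], [0, 0, 0.08, 0, 0, 0, 0], [0, 0, 0.12, 0, 0, 0, 1], [0, 0.04, 0.13, 0, 0, 0, 1], [0, 0.08, 0.13, 0, 0, 0, 1]]]}}

```text
time_s: 26.47
eef_pos: [0.5626, -0.2004, 0.2231]
eef_rot: [0.006, 0.695, 0.719, 0.002]
wrist_force: [1.4, 0.3, -0.9]
opening: 0.425
grasp_force: 0.0
```

```bash
python3 look.py 7 |grep -v amber; python3 pick.py .5473 -.0316 .279 25
```

```text
t 26.47 pos [ 0.5626 -0.2004  0.2231] toolx [-0.035  0.999 -0.006] y [0.999 0.035 0.011] z [ 0.011 -0.005 -1.   ] F [ 1.4  0.3 -0.9] open 0.425 gf 0.0 q [-5.410e-01  2.280e-01  1.568e+00  1.000e-03  1.334e+00 -5.770e-01]
scene red 93 [ 559.5 -208.7] [30.3 27.9] 5.0 z 0.088
scene red 48 [618.6 -10.4] [18.4 21.5] 17.0 z 0.038
scene red 33 [671.5 -81. ] [23.1 10.9] 37.5 z 0.039
scene red 39 [700.5  69.9] [21.6 11.8] 10.0 z 0.039
scene blk 90 [426.7 162.3] [53.4 22.3] 89.8 z 0.026
top red 20 [697.3  68.7] [17.8  8.9] 1.4 z 0.043
top red 26 [668.4 -82.8] [19.  12.3] 44.0 z 0.043
top red 32 [615.1 -14.1] [12.7 22. ] 17.7 z 0.042
top red 62 [ 556.  -349.2] [19.4 28.9] 8.5 z 0.093
top blk 81 [422.6 159. ] [14.3 51.6] 1.2 z 0.029
P [ 0.5761 -0.0233  0.0108] pre [ 0.6127 -0.0129  0.0923]
yaw 1.613859313478809 tilt -0.0008454415460831015
[ 0.017  0.06   0.078 -0.146 -0.005 -0.   ] -> [ 0.578 -0.133  0.297] q [-0.35  0.15  1.52 -0.13  1.42 -0.38] minq5 1.35 step 0.04 err 0.0
[ 0.017  0.06  -0.042 -0.146 -0.005 -0.   ] -> [ 0.595 -0.073  0.255] q [-0.17  0.21  1.55 -0.29  1.32 -0.15] minq5 1.32 step 0.05 err 0.0
[ 0.017  0.06  -0.162 -0.146 -0.005 -0.   ] -> [ 0.613 -0.013  0.092] q [ 0.01  0.47  1.6  -0.49  1.1   0.2 ] minq5 1.1 step 0.07 err 0.0
[ 0.     0.    -0.    -0.     0.    -1.335] -> [ 0.613 -0.013  0.092] q [-0.13  0.71  1.23 -0.17  1.61  1.19] minq5 1.24 step 0.21 err 0.0
[-0.037 -0.01  -0.082  0.     0.     0.   ] -> [ 0.576 -0.023  0.011] q [-0.15  0.74  1.36 -0.18  1.44  1.2 ] minq5 1.44 step 0.03 err 0.0
```

Emit:
{"name": "carry_out", "arguments": {"plan": [[[0.004, 0.016, 0, 0, 0, -0.1, 1], [0.008, 0.032, 0, 0, 0, -0.2, 1], [0.012, 0.048, 0, 0, 0, -0.3, 1], [0.016, 0.064, 0, 0, 0, -0.4, 1], [0.02, 0.08, 0, 0, 0, -0.5, 1]]]}}

```text
time_s: 26.98
eef_pos: [0.5801, -0.1179, 0.2171]
eef_rot: [0.001, 0.851, 0.525, -0.0]
wrist_force: [0.7, 0.3, -0.2]
opening: 1.001
grasp_force: 0.0
```

Emit:
{"name": "carry_out", "arguments": {"plan": [[[0.004, 0.016, 0, 0, 0, -0.1, 1], [0.008, 0.032, 0, 0, 0, -0.2, 1], [0.012, 0.048, 0, 0, 0, -0.3, 1], [0.016, 0.064, 0, 0, 0, -0.4, 1], [0.02, 0.08, 0, 0, 0, -0.5, 1]]]}}

```text
time_s: 27.4
eef_pos: [0.6, -0.0379, 0.2171]
eef_rot: [0.001, 0.955, 0.298, -0.001]
wrist_force: [-0.2, -1.3, -0.5]
opening: 1.001
grasp_force: 0.0
```

Emit:
{"name": "carry_out", "arguments": {"plan": [[[0.002, 0.006, 0, 0, 0, -0.1, 1], [0.004, 0.012, 0, 0, 0, -0.2, 1], [0.006, 0.018, -0.01, 0, 0, -0.3, 1], [0.01, 0.028, -0.03, 0, 0, -0.335, 1], [0.01, 0.028, -0.03, 0, 0, -0.335, 1]]]}}

```text
time_s: 27.82
eef_pos: [0.6081, -0.009, 0.1836]
eef_rot: [0.0, 0.991, 0.137, -0.003]
wrist_force: [-1.1, 1.2, -0.4]
opening: 1.004
grasp_force: 0.0
```

Emit:
{"name": "carry_out", "arguments": {"plan": [[[0, 0, -0.01, -0.03, 0.1, 0, 1], [0, 0, -0.03, -0.06, 0.2, 0, 1], [0, 0, -0.05, -0.09, 0.3, 0, 1], [0, 0, -0.08, -0.12, 0.419, 0, 1], [0, 0, -0.08, -0.12, 0.419, 0, 1]]]}}

```text
time_s: 28.23
eef_pos: [0.603, -0.0099, 0.088]
eef_rot: [0.028, 0.963, 0.136, -0.231]
wrist_force: [-3.2, 0.2, -8.5]
opening: 0.999
grasp_force: 0.0
```

```bash
python3 wl.py; python3 pick.py .5473 -.0316 .279 25
```

```text
top 10389 [0.6963 0.0269 0.0462] [689.9  32.8] [35.1 83.3] 15.2
top 7714 [ 0.6901 -0.1025  0.045 ] [ 685.1 -102.2] [46.5 66. ] 37.2
top 4163 [ 0.5889 -0.0197  0.045 ] [586.7 -20.4] [82.  46.1] 16.2
top 1846 [ 0.568  -0.1681  0.0492] [ 564.  -165.4] [40.1 67.6] 56.5
P [ 0.5761 -0.0233  0.0108] pre [ 0.6127 -0.0129  0.0923]
yaw 0.27767227370089703 tilt 0.4602500318384463
[ 0.003 -0.001  0.12   0.    -0.008 -0.   ] -> [ 0.607 -0.011  0.213] q [-0.12  0.59  1.17 -0.17  1.8   1.16] minq5 1.66 step 0.04 err 0.0
[ 0.003 -0.001 -0.     0.    -0.008 -0.   ] -> [ 0.61  -0.012  0.213] q [-0.13  0.59  1.17 -0.17  1.8   1.16] minq5 1.8 step 0.0 err 0.0
[ 0.003 -0.001 -0.12   0.    -0.008 -0.   ] -> [ 0.613 -0.013  0.092] q [-0.13  0.71  1.23 -0.17  1.61  1.19] minq5 1.61 step 0.04 err 0.0
[-0.037 -0.01  -0.082  0.     0.     0.   ] -> [ 0.576 -0.023  0.011] q [-0.15  0.74  1.36 -0.18  1.44  1.2 ] minq5 1.44 step 0.03 err 0.0
```

Emit:
{"name": "carry_out", "arguments": {"plan": [[[0, 0, 0, 0, 0, 0, 1], [0, 0, 0, 0, 0, 0, 1], [0, 0, 0, 0, 0, 0, 1], [0, 0, 0, 0, 0, 0, 1], [0, 0, 0, 0, 0, 0, 1]]]}}

```text
time_s: 28.7
eef_pos: [0.6122, -0.012, 0.113]
eef_rot: [0.033, 0.968, 0.133, -0.21]
wrist_force: [-0.5, -0.1, -0.2]
opening: 0.997
grasp_force: 0.0
```

```bash
python3 -c "from h import *;st()"
```

```text
t 28.7 pos [ 0.6122 -0.012   0.113 ] toolx [ 0.876  0.244 -0.416] y [ 0.272 -0.962  0.008] z [-0.398 -0.12  -0.909] F [-0.5 -0.1 -0.2] open 0.997 gf 0.0 q [-0.124  0.675  1.236 -0.169  1.625  1.198]
```

Emit:
{"name": "carry_out", "arguments": {"plan": [[[-0.009, -0.003, -0.025, 0, 0, 0, 1], [-0.018, -0.006, -0.05, 0, 0, 0, 1], [-0.027, -0.009, -0.075, 0, 0, 0, 1], [-0.033, -0.011, -0.092, 0, 0, 0, 1], [-0.036, -0.012, -0.101, 0, 0, 0, 1]]]}}

```text
time_s: 29.12
eef_pos: [0.573, -0.0237, 0.0066]
eef_rot: [0.032, 0.967, 0.133, -0.215]
wrist_force: [-0.1, -0.0, -0.2]
opening: 1.0
grasp_force: 0.0
```

Emit:
{"name": "carry_out", "arguments": {"plan": [[[0, 0, 0, 0, 0, 0, 1], [0, 0, 0, 0, 0, 0, 1], [0, 0, 0, 0, 0, 0, 1], [0, 0, 0, 0, 0, 0, 1], [0, 0, 0, 0, 0, 0, 1]]]}}

```text
time_s: 29.53
eef_pos: [0.5759, -0.0235, 0.0083]
eef_rot: [0.032, 0.967, 0.133, -0.213]
wrist_force: [-0.1, 0.6, 0.6]
opening: 1.001
grasp_force: 0.0
```

```bash
python3 -c "from h import *;st()"
```

```text
t 29.53 pos [ 0.5759 -0.0235  0.0083] toolx [ 0.874  0.244 -0.421] y [ 0.272 -0.962  0.006] z [-0.403 -0.12  -0.907] F [-0.1  0.6  0.6] open 1.001 gf 0.0 q [-0.147  0.746  1.365 -0.18   1.431  1.211]
```

Emit:
{"name": "carry_out", "arguments": {"plan": [[[0, 0, 0, 0, 0, 0, 0], [0, 0, 0, 0, 0, 0, 0], [0, 0, 0, 0, 0, 0, 0], [0, 0, 0, 0, 0, 0, 0], [0, 0, 0, 0, 0, 0, 0]]]}}

```text
time_s: 29.95
eef_pos: [0.575, -0.0235, 0.0071]
eef_rot: [0.032, 0.967, 0.133, -0.214]
wrist_force: [1.8, 1.2, 1.8]
opening: 0.534
grasp_force: 61.6
```

Emit:
{"name": "carry_out", "arguments": {"plan": [[[0, 0, 0, 0, 0, 0, 0], [0, 0, 0.02, 0, 0, 0, 0], [0, 0, 0.05, 0, 0, 0, 0], [0, 0, 0.09, 0, 0, 0, 0], [0, 0, 0.13, 0, 0, 0, 0]]]}}

```text
time_s: 30.37
eef_pos: [0.573, -0.0233, 0.1366]
eef_rot: [0.031, 0.967, 0.134, -0.216]
wrist_force: [1.1, -0.6, -1.5]
opening: 0.532
grasp_force: 61.5
```

```bash
python3 pl.py .2755 .0 .5755 -.0235 .0078 .5473 -.0319 24.9 .19 2
```

```text
Pf [ 0.5762 -0.2784  0.0354]
[ 0.002 -0.128  0.044  0.004 -0.005 -0.233] -> [ 0.575 -0.151  0.181] q [-0.37  0.57  1.25 -0.17  1.72  1.17] minq5 1.64 step 0.04 err 0.0
[ 0.002 -0.128  0.044  0.022 -0.523  0.   ] -> [ 0.576 -0.278  0.225] q [-0.66  0.27  1.51  0.06  1.29  0.85] minq5 1.29 step 0.09 err 0.0
[ 0.    -0.     0.     0.022 -0.523  0.   ] -> [ 0.576 -0.278  0.225] q [-0.87  0.05  1.89  0.62  0.9   0.34] minq5 0.9 step 0.15 err 0.0
[ 0.    -0.     0.     0.022 -0.523  0.   ] -> [ 0.576 -0.278  0.225] q [-1.08  0.1   2.15  1.47  0.97 -0.55] minq5 0.85 step 0.19 err 0.0
[ 0.    0.   -0.19  0.    0.    0.  ] -> [ 0.576 -0.278  0.035] q [-1.08  0.61  2.09  1.78  0.99 -1.1 ] minq5 0.96 step 0.12 err 0.0
```

Emit:
{"name": "carry_out", "arguments": {"plan": [[[0, -0.02, 0.02, 0, 0, -0.045, 0], [0, -0.045, 0.04, 0, 0, -0.09, 0], [0, -0.07, 0.06, 0, 0, -0.14, 0], [0, -0.1, 0.075, 0, 0, -0.19, 0], [0, -0.128, 0.085, 0.004, -0.005, -0.233, 0]]]}}

```text
time_s: 30.78
eef_pos: [0.5748, -0.1527, 0.2234]
eef_rot: [0.005, 0.977, 0.02, -0.213]
wrist_force: [0.7, -0.1, -1.6]
opening: 0.532
grasp_force: 61.7
```

Emit:
{"name": "carry_out", "arguments": {"plan": [[[0, -0.03, 0.005, 0.004, -0.105, 0, 0], [0, -0.06, 0.005, 0.009, -0.21, 0, 0], [0, -0.09, 0.005, 0.013, -0.314, 0, 0], [0, -0.115, 0.005, 0.018, -0.418, 0, 0], [0, -0.128, 0.005, 0.022, -0.523, 0, 0]]]}}

```text
time_s: 31.2
eef_pos: [0.574, -0.2827, 0.2271]
eef_rot: [0.001, 0.999, 0.02, 0.049]
wrist_force: [0.0, 0.1, -1.3]
opening: 0.531
grasp_force: 61.6
```

Emit:
{"name": "carry_out", "arguments": {"plan": [[[0, 0, 0, 0.004, -0.105, 0, 0], [0, 0, 0, 0.009, -0.21, 0, 0], [0, 0, 0, 0.013, -0.314, 0, 0], [0, 0, 0, 0.018, -0.418, 0, 0], [0, 0, 0, 0.022, -0.523, 0, 0]]]}}

```text
time_s: 31.62
eef_pos: [0.5739, -0.2797, 0.2271]
eef_rot: [-0.005, 0.952, 0.019, 0.305]
wrist_force: [0.4, 1.1, -1.3]
opening: 0.533
grasp_force: 61.6
```

Emit:
{"name": "carry_out", "arguments": {"plan": [[[0, 0, 0, 0.004, -0.105, 0, 0], [0, 0, 0, 0.009, -0.21, 0, 0], [0, 0, 0, 0.013, -0.314, 0, 0], [0, 0, 0, 0.018, -0.418, 0, 0], [0, 0, 0, 0.022, -0.523, 0, 0]]]}}

```text
time_s: 32.03
eef_pos: [0.5739, -0.2798, 0.2273]
eef_rot: [-0.009, 0.841, 0.017, 0.541]
wrist_force: [0.4, 1.4, -2.4]
opening: 0.53
grasp_force: 61.7
```

Emit:
{"name": "carry_out", "arguments": {"plan": [[[0, 0, 0, 0, 0, 0, 0], [0, 0, 0, 0, 0, 0, 0], [0, 0, 0, 0, 0, 0, 0], [0, 0, 0, 0, 0, 0, 0], [0, 0, 0, 0, 0, 0, 0]]]}}

```text
time_s: 32.45
eef_pos: [0.5753, -0.2796, 0.2282]
eef_rot: [-0.01, 0.842, 0.018, 0.539]
wrist_force: [0.3, 0.2, -1.1]
opening: 0.533
grasp_force: 61.7
```

```bash
python3 look.py 8 | grep "pos\|red.* -[23]"
```

```text
t 32.45 pos [ 0.5753 -0.2796  0.2282] toolx [0.418 0.02  0.908] y [ 0.042 -0.999  0.003] z [ 0.907  0.037 -0.419] F [ 0.3  0.2 -1.1] open 0.533 gf 61.7 q [-1.088  0.097  2.148  1.468  0.97  -0.546]
scene red 119 [ 560.4 -277.7] [30.3 30.2] 78.0 z 0.28
scene red 89 [ 559.7 -208.7] [28.9 28.5] 13.0 z 0.088
top red 154 [ 558.3 -280.4] [30.  30.7] 27.8 z 0.284
top red 89 [ 556.8 -212.1] [25.5 31. ] 0.8 z 0.092
```

Emit:
{"name": "carry_out", "arguments": {"plan": [[[-0.002, 0, -0.04, 0, 0, 0, 0], [-0.002, 0, -0.08, 0, 0, 0, 0], [-0.002, 0, -0.12, 0, 0, 0, 0], [-0.002, 0, -0.155, 0, 0, 0, 0], [-0.002, 0, -0.183, 0, 0, 0, 0]]]}}

```text
time_s: 32.97
eef_pos: [0.5724, -0.279, 0.0414]
eef_rot: [-0.011, 0.842, 0.017, 0.538]
wrist_force: [0.6, -0.2, -1.4]
opening: 0.533
grasp_force: 61.8
```

Emit:
{"name": "carry_out", "arguments": {"plan": [[[0, 0, 0, 0, 0, 0, 0], [0, 0, -0.003, 0, 0, 0, 0], [0, 0, -0.006, 0, 0, 0, 0], [0, 0, -0.008, 0, 0, 0, 0], [0, 0, -0.008, 0, 0, 0, 0]]]}}

```text
time_s: 33.38
eef_pos: [0.5731, -0.2802, 0.0378]
eef_rot: [-0.01, 0.842, 0.018, 0.54]
wrist_force: [-0.4, 0.7, -2.2]
opening: 0.533
grasp_force: 62.1
```

```bash
python3 -c "from h import *;st()"
```

```text
t 33.38 pos [ 0.5731 -0.2802  0.0378] toolx [0.416 0.02  0.909] y [ 0.041 -0.999  0.004] z [ 0.908  0.036 -0.417] F [-0.4  0.7 -2.2] open 0.533 gf 62.1 q [-1.093  0.607  2.1    1.779  1.    -1.104]
```

Emit:
{"name": "carry_out", "arguments": {"plan": [[[0, 0, -0.001, 0, 0, 0, 0], [0, 0, -0.002, 0, 0, 0, 0], [0, 0, -0.003, 0, 0, 0, 0], [0, 0, -0.003, 0, 0, 0, 0], [0, 0, -0.003, 0, 0, 0, 0]]]}}

```text
time_s: 33.8
eef_pos: [0.5735, -0.2802, 0.0358]
eef_rot: [-0.01, 0.84, 0.018, 0.542]
wrist_force: [-5.0, 1.8, 12.0]
opening: 0.531
grasp_force: 63.5
```

Emit:
{"name": "carry_out", "arguments": {"plan": [[[0, 0, 0, 0, 0, 0, 0], [0, 0, 0.001, 0, 0, 0, 0.62], [0, 0, 0.001, 0, 0, 0, 0.62], [0, 0, 0.001, 0, 0, 0, 0.62], [0, 0, 0.001, 0, 0, 0, 0.62]]]}}

```text
time_s: 34.22
eef_pos: [0.5726, -0.2796, 0.034]
eef_rot: [-0.011, 0.842, 0.017, 0.539]
wrist_force: [0.6, -0.2, 0.3]
opening: 0.618
grasp_force: 0.0
```

Emit:
{"name": "carry_out", "arguments": {"plan": [[[-0.018, -0.001, 0.008, 0, 0, 0, 0.62], [-0.036, -0.002, 0.017, 0, 0, 0, 0.62], [-0.06, -0.003, 0.028, 0, 0, 0, 0.62], [-0.09, -0.004, 0.042, 0, 0, 0, 0.62], [-0.11, -0.005, 0.07, 0, 0, 0, 1]]]}}

```text
time_s: 34.63
eef_pos: [0.4607, -0.283, 0.1022]
eef_rot: [-0.013, 0.843, 0.016, 0.538]
wrist_force: [0.1, -0.8, 1.6]
opening: 0.743
grasp_force: 0.0
```

```bash
python3 look.py 9 | grep "pos\|red.* -[23]\|blk"
```

```text
t 34.63 pos [ 0.4607 -0.283   0.1022] toolx [0.42  0.013 0.907] y [ 0.04  -0.999 -0.005] z [ 0.907  0.038 -0.42 ] F [ 0.1 -0.8  1.6] open 0.743 gf 0.0 q [-1.397  0.336  2.297  1.459  1.132 -1.003]
scene red 90 [ 559.2 -208.8] [29.3 28.5] 13.7 z 0.088
scene red 91 [ 559.3 -279.3] [31.4 28.8] 64.4 z 0.088
scene red 94 [ 563.8 -348.3] [29.  27.6] 43.1 z 0.088
scene blk 98 [425.8 161.9] [53.8 24.1] 86.3 z 0.025
top red 100 [ 556.9 -210.6] [29.3 30.1] 48.1 z 0.091
top red 100 [ 557.7 -281.3] [28.7 29.8] 44.1 z 0.092
top red 102 [ 561.4 -350.7] [28.1 32.1] 2.3 z 0.092
top blk 101 [422.5 160.4] [14.3 54.2] 1.2 z 0.028
```

View pics/s9.png

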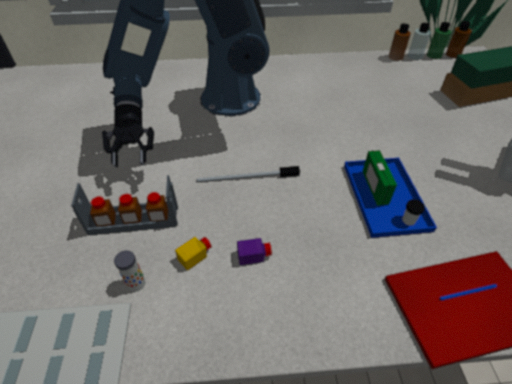

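Run:
```python
from sim import *
pos,rot,q=cur()
rg=down(np.pi/2,0);w=(rg*rot.inv()).as_rotvec();print(w)
d=(np.array([.44,.10,.23])-pos)/4
sim(pos,rot,q,[np.r_[d,w/4]]*4)
```

```text
[-0.89491615  0.86976369  1.34746205]
[-0.005  0.097  0.031 -0.224  0.217  0.337] -> [ 0.456 -0.19   0.138] q [-1.23 -0.01  2.34  1.08  1.07 -0.82] minq5 1.07 step 0.08 err 0.0
[-0.005  0.097  0.031 -0.224  0.217  0.337] -> [ 0.451 -0.093  0.168] q [-0.91 -0.25  2.29  0.69  1.07 -0.54] minq5 1.07 step 0.08 err 0.0
[-0.005  0.097  0.031 -0.224  0.217  0.337] -> [0.445 0.003 0.199] q [-0.47 -0.27  2.14  0.3   1.14 -0.24] minq5 1.08 step 0.09 err 0.0
[-0.005  0.097  0.031 -0.224  0.217  0.337] -> [0.44 0.1  0.23] q [-0.04 -0.11  1.91 -0.    1.34 -0.04] minq5 1.17 step 0.09 err 0.0
```

Emit:
{"name": "carry_out", "arguments": {"plan": [[[-0.01, 0.02, 0.02, -0.045, 0.043, 0.067, 1], [-0.01, 0.04, 0.04, -0.09, 0.087, 0.135, 1], [-0.01, 0.06, 0.06, -0.134, 0.13, 0.202, 1], [-0.01, 0.08, 0.07, -0.18, 0.174, 0.27, 1], [-0.01, 0.097, 0.07, -0.224, 0.217, 0.337, 1]]]}}

```text
time_s: 35.15
eef_pos: [0.453, -0.1874, 0.1756]
eef_rot: [-0.007, 0.876, 0.218, 0.43]
wrist_force: [1.0, -0.1, -0.1]
opening: 1.002
grasp_force: 0.0
```

Emit:
{"name": "carry_out", "arguments": {"plan": [[[0, 0.02, 0.01, -0.045, 0.043, 0.067, 1], [0, 0.04, 0.02, -0.09, 0.087, 0.135, 1], [0, 0.06, 0.03, -0.134, 0.13, 0.202, 1], [0, 0.08, 0.03, -0.18, 0.174, 0.27, 1], [0, 0.097, 0.03, -0.224, 0.217, 0.337, 1]]]}}

```text
time_s: 35.57
eef_pos: [0.453, -0.0893, 0.2046]
eef_rot: [-0.006, 0.864, 0.406, 0.299]
wrist_force: [-0.3, 0.1, -0.6]
opening: 0.997
grasp_force: 0.0
```

Emit:
{"name": "carry_out", "arguments": {"plan": [[[0, 0.02, 0, -0.045, 0.043, 0.067, 1], [0, 0.04, 0, -0.09, 0.087, 0.135, 1], [0, 0.06, 0, -0.134, 0.13, 0.202, 1], [0, 0.08, 0, -0.18, 0.174, 0.27, 1], [0, 0.097, 0, -0.224, 0.217, 0.337, 1]]]}}

```text
time_s: 35.98
eef_pos: [0.4527, 0.0084, 0.2038]
eef_rot: [-0.004, 0.806, 0.572, 0.152]
wrist_force: [0.7, -0.8, -0.6]
opening: 1.0
grasp_force: 0.0
```

Emit:
{"name": "carry_out", "arguments": {"plan": [[[-0.002, 0.02, 0, -0.045, 0.043, 0.067, 1], [-0.004, 0.04, 0, -0.09, 0.087, 0.135, 1], [-0.006, 0.06, 0, -0.134, 0.13, 0.202, 1], [-0.008, 0.08, 0, -0.18, 0.174, 0.27, 1], [-0.01, 0.09, 0, -0.224, 0.217, 0.337, 1]]]}}

```text
time_s: 36.4
eef_pos: [0.4423, 0.0993, 0.2034]
eef_rot: [-0.002, 0.706, 0.709, -0.003]
wrist_force: [-0.3, -0.8, -0.4]
opening: 1.003
grasp_force: 0.0
```

Emit:
{"name": "carry_out", "arguments": {"plan": [[[0, 0, 0, 0, 0, 0, 1], [0, 0, 0, 0, 0, 0, 1], [0, 0, 0, 0, 0, 0, 1], [0, 0, 0, 0, 0, 0, 1], [0, 0, 0, 0, 0, 0, 1]]]}}

```text
time_s: 36.82
eef_pos: [0.4424, 0.0957, 0.2037]
eef_rot: [-0.001, 0.709, 0.705, -0.001]
wrist_force: [-0.3, -0.4, 0.2]
opening: 1.001
grasp_force: 0.0
```

Run:
```python
from sim import *
st();c=camera('wrist');save('w10',c);W=cloud(c)
m=(W[...,2]>.007)&(W[...,2]<.035)&(W[...,0]>.33)&(W[...,0]<.5)&(W[...,1]>-.15)&(W[...,1]<.25)
for k in comps(m,60):
    p=W[k];print(len(p),rect(p),p.mean(0).round(4),np.percentile(p[:,2],[5,50,95]).round(4))
    for a in np.arange(-.12,.22,.03):
        s=p[(p[:,1]>=a)&(p[:,1]<a+.03)]
        if len(s)>8: print(round(a,2),len(s),'x',np.percentile(s[:,0],[3,97]).round(4),'zmax',np.percentile(s[:,2],95).round(4))
```

```text
t 36.82 pos [0.4424 0.0957 0.2037] toolx [ 0.005  1.    -0.   ] y [ 1.    -0.005 -0.004] z [-0.004 -0.    -1.   ] F [-0.3 -0.4  0.2] open 1.001 gf 0.0 q [-5.000e-02 -7.100e-02  1.929e+00 -1.000e-03  1.287e+00 -4.500e-02]
2539 (array([424.8,  39.9]), array([ 24. , 305.2]), 1.2) [0.4242 0.0852 0.0191] [0.0113 0.0174 0.0262]
-0.12 93 x [0.423  0.4336] zmax 0.0133
-0.09 134 x [0.422  0.4325] zmax 0.0138
-0.06 148 x [0.4212 0.4326] zmax 0.0145
-0.03 165 x [0.4205 0.4317] zmax 0.0155
0.0 173 x [0.4199 0.4308] zmax 0.0162
0.03 186 x [0.4192 0.43  ] zmax 0.0173
0.06 203 x [0.4187 0.4301] zmax 0.0182
0.09 225 x [0.4181 0.4293] zmax 0.0187
0.12 396 x [0.4118 0.4339] zmax 0.0257
0.15 566 x [0.4111 0.434 ] zmax 0.0266
0.18 250 x [0.411  0.4333] zmax 0.0271
```

View pics/w10.png

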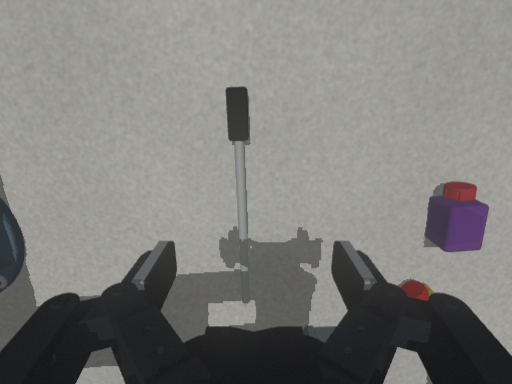

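Emit:
{"name": "carry_out", "arguments": {"plan": [[[-0.01, 0.03, -0.02, 0, 0, 0.027, 1], [-0.02, 0.066, -0.05, 0, 0, 0.027, 1], [-0.02, 0.066, -0.08, 0, 0, 0.027, 1], [-0.02, 0.066, -0.11, 0, 0, 0.027, 1], [-0.02, 0.066, -0.13, 0, 0, 0.027, 1]]]}}

```text
time_s: 37.28
eef_pos: [0.4209, 0.1624, 0.0715]
eef_rot: [-0.002, 0.698, 0.716, -0.002]
wrist_force: [0.6, 0.3, -1.3]
opening: 1.001
grasp_force: 0.0
```

Emit:
{"name": "carry_out", "arguments": {"plan": [[[0, 0, -0.02, 0, 0, 0, 1], [0, 0, -0.04, 0, 0, 0, 1], [0, 0, -0.055, 0, 0, 0, 1], [0, 0, -0.062, 0, 0, 0, 1], [0, 0, -0.065, 0, 0, 0, 1]]]}}

```text
time_s: 37.7
eef_pos: [0.4218, 0.1619, 0.0079]
eef_rot: [-0.002, 0.699, 0.715, -0.002]
wrist_force: [-0.2, 0.6, -0.5]
opening: 1.004
grasp_force: 0.0
```

Emit:
{"name": "carry_out", "arguments": {"plan": [[[0, 0, 0, 0, 0, 0, 1], [0, 0, 0, 0, 0, 0, 1], [0, 0, 0, 0, 0, 0, 1], [0, 0, 0, 0, 0, 0, 1], [0, 0, 0, 0, 0, 0, 1]]]}}

```text
time_s: 38.12
eef_pos: [0.4232, 0.1626, 0.0096]
eef_rot: [-0.001, 0.698, 0.716, -0.001]
wrist_force: [0.2, 0.1, -0.3]
opening: 1.0
grasp_force: 0.0
```

```bash
python3 -c "from h import *;st()"
```

```text
t 38.12 pos [0.4232 0.1626 0.0096] toolx [-0.025  1.    -0.001] y [ 1.     0.025 -0.002] z [-0.002 -0.001 -1.   ] F [ 0.2  0.1 -0.3] open 1.0 gf 0.0 q [ 1.040e-01  2.630e-01  2.042e+00 -1.000e-03  8.390e-01  8.000e-02]
```

Emit:
{"name": "carry_out", "arguments": {"plan": [[[0, 0, -0.003, 0, 0, 0, 1], [0, 0, -0.005, 0, 0, 0, 1], [0, 0, -0.005, 0, 0, 0, 0], [0, 0, -0.005, 0, 0, 0, 0], [0, 0, -0.005, 0, 0, 0, 0]]]}}

```text
time_s: 38.53
eef_pos: [0.4224, 0.1625, 0.0037]
eef_rot: [-0.001, 0.698, 0.716, -0.002]
wrist_force: [-0.4, -0.1, -0.2]
opening: 0.604
grasp_force: 0.0
```

Emit:
{"name": "carry_out", "arguments": {"plan": [[[0, 0, 0, 0, 0, 0, 0], [0, 0, 0, 0, 0, 0, 0], [0, 0, 0, 0, 0, 0, 0], [0, 0, 0, 0, 0, 0, 0], [0, 0, 0, 0, 0, 0, 0]]]}}

```text
time_s: 38.95
eef_pos: [0.4226, 0.1625, 0.004]
eef_rot: [-0.001, 0.698, 0.716, -0.002]
wrist_force: [-2.0, -0.4, 4.4]
opening: 0.264
grasp_force: 62.3
```

Emit:
{"name": "carry_out", "arguments": {"plan": [[[0, 0, 0.02, 0, 0, 0, 0], [0, 0, 0.05, 0, 0, 0, 0], [0, 0, 0.08, 0, 0, 0, 0], [0, 0, 0.1, 0, 0, 0, 0], [0, 0, 0.11, 0, 0, 0, 0]]]}}

```text
time_s: 39.37
eef_pos: [0.4242, 0.1628, 0.1165]
eef_rot: [0.0, 0.698, 0.716, 0.0]
wrist_force: [0.4, -0.0, -0.9]
opening: 0.262
grasp_force: 61.7
```

```bash
cat > bar.py <<'E'
from sim import *
import sys
o,M=st();P=np.array(o['eef_pos'])
# bar points: near expected axis line in front (tool -x) of tool, within 25 mm
ax=-M[:,0]
for n in sys.argv[1:]:
    c=camera(n);W=cloud(c).reshape(-1,3);W=W[np.isfinite(W[:,0])]
    L=(W-P)@M   # tool coords; bar along -x_tool
    k=(L[:,0]<-.045)&(L[:,0]>-.29)&(np.abs(L[:,1])<.03)&(np.abs(L[:,2]+.012)<.03)
    p=W[k]
    if len(p)<30: print(n,'few',len(p));continue
    l=L[k];t=-l[:,0];b=np.arange(.05,.29,.03);y=[];z=[];tt=[]
    for a in b:
        s=l[(t>=a)&(t<a+.03)]
        if len(s)>6: tt.append(a+.015);y.append(np.percentile(s[:,1],[3,97]).mean());z.append(np.percentile(s[:,2],4))
    fy=np.polyfit(tt,y,1);fz=np.polyfit(tt,z,1)
    print(n,len(p),'tip t',round(np.percentile(t,99.5),4),'lat',np.round(y,4),'top z',np.round(z,4),'slopes lat/z',fy.round(4),fz.round(4))
E
python3 bar.py scene top
```

```text
t 39.37 pos [0.4242 0.1628 0.1165] toolx [-0.025  1.    -0.   ] y [1.    0.025 0.001] z [ 0.001 -0.    -1.   ] F [ 0.4 -0.  -0.9] open 0.262 gf 61.7 q [ 0.105  0.053  2.003 -0.     1.085  0.08 ]
scene 366 tip t 0.2744 lat [0.0035 0.0027 0.0021 0.003  0.002  0.0022 0.0035 0.0031] top z [-0.0123 -0.0114 -0.011  -0.0102 -0.0093 -0.0086 -0.0076 -0.0069] slopes lat/z [0.0001 0.0027] [ 0.0256 -0.014 ]
top 436 tip t 0.2754 lat [ 0.0007  0.0005  0.0004  0.0003  0.0002  0.     -0.0001 -0.0002] top z [-0.0174 -0.0157 -0.015  -0.014  -0.0147 -0.012  -0.0117 -0.0099] slopes lat/z [-0.0043  0.0009] [ 0.0322 -0.0193]
```

Emit:
{"name": "carry_out", "arguments": {"plan": [[[0.025, -0.005, -0.005, -0.01, 0, 0.006, 0], [0.055, -0.01, -0.01, -0.02, 0, 0.012, 0], [0.085, -0.015, -0.018, -0.026, 0, 0.018, 0], [0.108, -0.02, -0.024, -0.026, 0, 0.018, 0], [0.12, -0.023, -0.027, -0.026, 0, 0.018, 0]]]}}

```text
time_s: 39.88
eef_pos: [0.5435, 0.1387, 0.0837]
eef_rot: [0.007, 0.692, 0.722, -0.012]
wrist_force: [-0.7, 0.5, -0.5]
opening: 0.265
grasp_force: 61.7
```

Emit:
{"name": "carry_out", "arguments": {"plan": [[[0, 0, 0, 0, 0, 0, 0], [0, 0, 0, 0, 0, 0, 0], [0, 0, 0, 0, 0, 0, 0], [0, 0, 0, 0, 0, 0, 0], [0, 0, 0, 0, 0, 0, 0]]]}}

```text
time_s: 40.3
eef_pos: [0.5416, 0.1399, 0.0868]
eef_rot: [0.008, 0.692, 0.722, -0.011]
wrist_force: [0.0, 0.5, -0.5]
opening: 0.27
grasp_force: 61.7
```

```bash
cat > al.py <<'E'
from sim import *
o,M=st();P=np.array(o['eef_pos'])
for n in('scene','top'):
    c=camera(n);save(n[0]+'_%d'%(o['time_s']*10),c);W=cloud(c)
    # plates top strip
    X=W.reshape(-1,3);X=X[np.isfinite(X[:,0])]
    pl=[]
    for y0 in(-.168,-.390):
        k=X[(X[:,2]>.108)&(X[:,2]<.128)&(np.abs(X[:,1]-y0)<.012)&(np.abs(X[:,0]-.561)<.048)]
        if len(k)>20:
            zt=np.percentile(k[:,2],95);kk=k[k[:,2]>zt-.008];e=np.percentile(kk[:,0],[1,99]);pl.append([rect(kk)[0][0]/1000,rect(kk)[0][1]/1000,zt]);
    print(n,'plates',np.round(pl,4).tolist())
    r=X[(X[:,1]>P[1]-.29)&(X[:,1]<P[1]-.045)&(np.abs(X[:,0]-P[0]-.005)<.025)&(np.abs(X[:,2]-.098)<.022)]
    T=[]
    for a in np.arange(P[1]-.285,P[1]-.05,.03):
        s=r[(r[:,1]>=a)&(r[:,1]<a+.03)]
        if len(s)>6: T.append([s[:,1].mean(),rect(s)[0][0]/1000,np.percentile(s[:,2],96)])
    T=np.array(T);print(' rod',T.round(4).tolist(),'tip y',np.percentile(r[:,1],.5).round(4))
    fx=np.polyfit(T[:,0],T[:,1],1);fz=np.polyfit(T[:,0],T[:,2],1);print(' dx/dy',fx[0].round(4),'dz/dy',fz[0].round(4))
    for q in pl: print('  at plate y',round(q[1],3),'rod-hole x',round(np.polyval(fx,q[1])-q[0],4),'axis z minus hole',round(np.polyval(fz,q[1])-.006-(q[2]-.024),4))
E
python3 al.py
```

```text
t 40.3 pos [0.5416 0.1399 0.0868] toolx [-0.043  0.999 -0.027] y [ 0.999  0.043 -0.005] z [-0.004 -0.027 -1.   ] F [ 0.   0.5 -0.5] open 0.27 gf 61.7 q [ 0.056  0.327  1.747 -0.03   1.074  0.027]
scene plates [[0.5578, -0.1673, 0.1225], [0.5659, -0.3888, 0.1217]]
 rod [[-0.1255, 0.5559, 0.1008], [-0.101, 0.5537, 0.1007], [-0.0706, 0.5527, 0.1009], [-0.0399, 0.5522, 0.1014], [-0.0097, 0.551, 0.1016], [0.0199, 0.5488, 0.1009], [0.0503, 0.548, 0.1018], [0.0803, 0.5472, 0.1014]] tip y -0.1348
 dx/dy -0.0408 dz/dy 0.004
  at plate y -0.167 rod-hole x -0.0008 axis z minus hole -0.0039
  at plate y -0.389 rod-hole x 0.0002 axis z minus hole -0.004
top plates [[0.5565, -0.1697, 0.1254], [0.5655, -0.3912, 0.1255]]
 rod [[-0.1264, 0.5529, 0.1048], [-0.1009, 0.5522, 0.1053], [-0.0705, 0.5499, 0.1041], [-0.0405, 0.5494, 0.1048], [-0.0104, 0.5487, 0.1049], [0.0197, 0.5468, 0.1043], [0.049, 0.5463, 0.1052], [0.0797, 0.5439, 0.1051]] tip y -0.1365
 dx/dy -0.0411 dz/dy 0.0009
  at plate y -0.17 rod-hole x -0.0018 axis z minus hole -0.0028
  at plate y -0.391 rod-hole x -0.0017 axis z minus hole -0.003
```

Emit:
{"name": "carry_out", "arguments": {"plan": [[[0.001, 0, 0.002, -0.002, 0, 0, 0], [0.0013, -0.002, 0.0033, -0.002, 0, 0, 0], [0.0015, -0.007, 0.0033, -0.002, 0, 0, 0], [0.0016, -0.01, 0.0033, -0.002, 0, 0, 0], [0.0016, -0.01, 0.0033, -0.002, 0, 0, 0]]]}}

```text
time_s: 40.82
eef_pos: [0.5442, 0.1287, 0.0902]
eef_rot: [0.009, 0.692, 0.722, -0.012]
wrist_force: [-0.2, 0.0, -0.2]
opening: 0.266
grasp_force: 61.7
```

```bash
python3 al.py | grep "pos\|at pl\|dx"
```

```text
t 40.82 pos [0.5442 0.1287 0.0902] toolx [-0.042  0.999 -0.029] y [ 0.999  0.042 -0.005] z [-0.003 -0.029 -1.   ] F [-0.2  0.  -0.2] open 0.266 gf 61.7 q [ 0.037  0.321  1.746 -0.033  1.079  0.011]
 dx/dy -0.0374 dz/dy -0.0013
  at plate y -0.167 rod-hole x 0.0012 axis z minus hole 0.001
  at plate y -0.389 rod-hole x 0.0009 axis z minus hole 0.002
 dx/dy -0.0399 dz/dy -0.0027
  at plate y -0.17 rod-hole x -0.0007 axis z minus hole 0.0012
  at plate y -0.391 rod-hole x -0.0007 axis z minus hole 0.0017
```

Emit:
{"name": "carry_out", "arguments": {"plan": [[[0.0003, -0.008, -0.001, 0, 0, 0, 0], [0.0007, -0.018, -0.001, 0, 0, 0, 0], [0.0012, -0.03, -0.001, 0, 0, 0, 0], [0.0017, -0.042, -0.001, 0, 0, 0, 0], [0.002, -0.05, -0.001, 0, 0, 0, 0]]]}}

```text
time_s: 41.33
eef_pos: [0.5462, 0.0776, 0.0891]
eef_rot: [0.009, 0.692, 0.722, -0.012]
wrist_force: [-0.1, -0.5, -0.0]
opening: 0.26
grasp_force: 61.7
```

Emit:
{"name": "carry_out", "arguments": {"plan": [[[0.0004, -0.01, 0, 0, 0, 0, 0], [0.0012, -0.03, 0, 0, 0, 0, 0], [0.002, -0.05, 0, 0, 0, 0, 0], [0.0029, -0.07, 0, 0, 0, 0, 0], [0.0033, -0.08, 0, 0, 0, 0, 0]]]}}

```text
time_s: 41.75
eef_pos: [0.5496, -0.0031, 0.0893]
eef_rot: [0.009, 0.692, 0.721, -0.012]
wrist_force: [-0.5, -0.1, -1.2]
opening: 0.267
grasp_force: 61.7
```

Run:
```python
from sim import *
o,M=st();P=np.array(o['eef_pos'])
print('hole line at TCP y: x should be ~',.5568-.0411*(P[1]+.1686)-.0005)
for n in('scene','top'):
    c=camera(n);save(n[0]+'_ins',c);X=cloud(c).reshape(-1,3);X=X[np.isfinite(X[:,0])]
    r=X[(X[:,1]<P[1]-.045)&(X[:,1]>-.158)&(np.abs(X[:,0]-.553)<.02)&(X[:,2]>.07)&(X[:,2]<.115)];print(n,len(r))
    r2=X[(X[:,1]<-.18)&(X[:,1]>-.38)&(np.abs(X[:,0]-.561)<.02)&(X[:,2]>.095)&(X[:,2]<.112)]
    for s,t in((r,'out'),(r2,'in')):
        if len(s)>10: print(t,s.mean(0).round(4),s[:,1].min().round(4),'ztop',np.percentile(s[:,2],95).round(4))
```

```text
t 41.75 pos [ 0.5496 -0.0031  0.0893] toolx [-0.041  0.999 -0.03 ] y [ 0.999  0.041 -0.004] z [-0.003 -0.03  -1.   ] F [-0.5 -0.1 -1.2] open 0.267 gf 61.7 q [-0.204  0.299  1.777 -0.034  1.062 -0.229]
hole line at TCP y: x should be ~ 0.5494969559209306
scene 210
out [ 0.5571 -0.1028  0.1   ] -0.1573 ztop 0.1038
in [ 0.5618 -0.2293  0.1006] -0.2787 ztop 0.1036
top 89
out [ 0.5543 -0.1319  0.1037] -0.1577 ztop 0.1072
in [ 0.5581 -0.2287  0.1044] -0.2804 ztop 0.1076
```

Emit:
{"name": "carry_out", "arguments": {"plan": [[[0.0006, -0.015, 0, 0, 0, 0, 0], [0.0014, -0.035, 0, 0, 0, 0, 0], [0.0023, -0.055, 0, 0, 0, 0, 0], [0.0031, -0.075, 0, 0, 0, 0, 0], [0.0036, -0.088, 0, 0, 0, 0, 0]]]}}

```text
time_s: 42.27
eef_pos: [0.5532, -0.0891, 0.0892]
eef_rot: [0.009, 0.692, 0.722, -0.012]
wrist_force: [0.7, 0.0, -2.0]
opening: 0.265
grasp_force: 61.7
```

Emit:
{"name": "carry_out", "arguments": {"plan": [[[0.0002, -0.006, 0, 0, 0, 0, 0], [0.0005, -0.013, 0, 0, 0, 0, 0], [0.0008, -0.02, 0, 0, 0, 0, 0], [0.0011, -0.027, 0, 0, 0, 0, 0], [0.0014, -0.034, 0, 0, 0, 0, 0]]]}}

```text
time_s: 42.68
eef_pos: [0.5545, -0.1224, 0.0891]
eef_rot: [0.009, 0.691, 0.722, -0.012]
wrist_force: [0.3, 0.1, -0.7]
opening: 0.264
grasp_force: 61.7
```

Run:
```python
from sim import *
o,M=st()
for n in('scene','top'):
    c=camera(n);X=cloud(c).reshape(-1,3);X=X[np.isfinite(X[:,0])]
    r=X[(X[:,1]<-.397)&(X[:,1]>-.47)&(np.abs(X[:,0]-.566)<.02)&(X[:,2]>.08)&(X[:,2]<.115)]
    print(n,len(r),r[:,1].min().round(4) if len(r) else '')
```

```text
t 42.68 pos [ 0.5545 -0.1224  0.0891] toolx [-0.044  0.999 -0.029] y [ 0.999  0.043 -0.005] z [-0.004 -0.029 -1.   ] F [ 0.3  0.1 -0.7] open 0.264 gf 61.7 q [-0.41   0.332  1.735 -0.032  1.067 -0.439]
scene 0 
top 0
```

Emit:
{"name": "carry_out", "arguments": {"plan": [[[0.0001, -0.003, 0, 0, 0, 0, 0], [0.0002, -0.006, 0, 0, 0, 0, 0], [0.0004, -0.009, 0, 0, 0, 0, 0], [0.0004, -0.01, 0, 0, 0, 0, 0], [0.0004, -0.01, 0, 0, 0, 0, 0]]]}}

```text
time_s: 43.2
eef_pos: [0.5549, -0.1327, 0.0892]
eef_rot: [0.009, 0.692, 0.722, -0.012]
wrist_force: [0.5, 0.5, -0.8]
opening: 0.263
grasp_force: 61.7
```

Emit:
{"name": "carry_out", "arguments": {"plan": [[[0, -0.001, 0, 0, 0, 0, 0], [0.0001, -0.002, 0, 0, 0, 0, 0], [0.0001, -0.003, 0, 0, 0, 0, 0], [0.0002, -0.004, 0, 0, 0, 0, 0], [0.0002, -0.004, 0, 0, 0, 0, 0]]]}}

```text
time_s: 43.62
eef_pos: [0.555, -0.1365, 0.0891]
eef_rot: [0.009, 0.692, 0.722, -0.012]
wrist_force: [1.1, 1.4, -1.3]
opening: 0.265
grasp_force: 61.8
```

Run:
```python
from sim import *
o,M=st()
for n in('scene','top'):
    c=camera(n);X=cloud(c).reshape(-1,3);X=X[np.isfinite(X[:,0])]
    r=X[(X[:,1]<-.397)&(X[:,1]>-.47)&(np.abs(X[:,0]-.566)<.02)&(X[:,2]>.08)&(X[:,2]<.115)]
    print(n,len(r),r[:,1].min().round(4) if len(r) else '')
```

```text
t 43.62 pos [ 0.555  -0.1365  0.0891] toolx [-0.043  0.999 -0.029] y [ 0.999  0.043 -0.005] z [-0.004 -0.029 -1.   ] F [ 1.1  1.4 -1.3] open 0.265 gf 61.8 q [-0.433  0.338  1.725 -0.032  1.069 -0.461]
scene 14 -0.4124
top 13 -0.4131
```

Emit:
{"name": "carry_out", "arguments": {"plan": [[[0, -0.001, 0, 0, 0, 0, 0], [0, -0.0015, 0, 0, 0, 0, 0], [0.0001, -0.002, 0, 0, 0, 0, 0], [0.0001, -0.002, 0, 0, 0, 0, 0], [0.0001, -0.002, 0, 0, 0, 0, 0]]]}}

```text
time_s: 44.13
eef_pos: [0.555, -0.1365, 0.0892]
eef_rot: [0.008, 0.692, 0.722, -0.011]
wrist_force: [0.3, 7.3, 2.4]
opening: 0.27
grasp_force: 62.2
```

Emit:
{"name": "carry_out", "arguments": {"plan": [[[0, -0.001, -0.001, 0, 0, 0, 0], [0, -0.001, -0.002, 0, 0, 0, 0], [0, -0.001, -0.003, 0, 0, 0, 0], [0, -0.001, -0.003, 0, 0, 0, 0], [0, -0.001, -0.003, 0, 0, 0, 0]]]}}

```text
time_s: 44.55
eef_pos: [0.5551, -0.1365, 0.0862]
eef_rot: [0.007, 0.692, 0.722, -0.01]
wrist_force: [0.7, 12.1, 3.7]
opening: 0.265
grasp_force: 62.5
```

Emit:
{"name": "carry_out", "arguments": {"plan": [[[0, 0, 0, 0, 0, 0, 0.4], [0, 0, 0, 0, 0, 0, 0.6], [0, 0, 0, 0, 0, 0, 0.8], [0, 0, 0, 0, 0, 0, 0.9], [0, 0, 0, 0, 0, 0, 0.9]]]}}

```text
time_s: 44.97
eef_pos: [0.5552, -0.1399, 0.0862]
eef_rot: [0.009, 0.692, 0.722, -0.012]
wrist_force: [0.3, 0.4, 0.2]
opening: 0.899
grasp_force: 0.0
```

Emit:
{"name": "carry_out", "arguments": {"plan": [[[0, 0, 0.02, 0, 0, 0, 0.9], [0, 0, 0.05, 0, 0, 0, 0.9], [0, 0.02, 0.08, 0, 0, 0, 0.9], [-0.03, 0.05, 0.11, 0, 0, 0, 0.9], [-0.06, 0.08, 0.13, 0, 0, 0, 0.9]]]}}

```text
time_s: 45.38
eef_pos: [0.5058, -0.0697, 0.2115]
eef_rot: [0.01, 0.692, 0.721, -0.011]
wrist_force: [-0.2, 1.0, -0.2]
opening: 0.899
grasp_force: 0.0
```

Emit:
{"name": "carry_out", "arguments": {"plan": [[[-0.03, 0.04, 0.02, 0, 0, 0, 1], [-0.06, 0.07, 0.03, 0, 0, 0, 1], [-0.08, 0.1, 0.03, 0, 0, 0, 1], [-0.1, 0.12, 0.03, 0, 0, 0, 1], [-0.1, 0.12, 0.03, 0, 0, 0, 1]]]}}

```text
time_s: 45.8
eef_pos: [0.4013, 0.0543, 0.2393]
eef_rot: [0.008, 0.691, 0.723, -0.011]
wrist_force: [0.1, 0.2, -1.0]
opening: 1.002
grasp_force: 0.0
```

Run:
```python
from sim import *
o,M=st()
ims=[]
for n in('scene','top'):
    c=camera(n);W=cloud(c);X=W.reshape(-1,3);X=X[np.isfinite(X[:,0])]
    im=c['pixels'];ims.append(cv2.resize(im[130:280,50:250] if n=='scene' else im[140:290,290:490],(400,300)))
    r=X[(X[:,1]<-.397)&(X[:,1]>-.47)&(np.abs(X[:,0]-.566)<.02)&(X[:,2]>.07)&(X[:,2]<.115)]
    g=X[(X[:,1]>-.16)&(X[:,1]<-.08)&(np.abs(X[:,0]-.556)<.03)&(X[:,2]>.07)&(X[:,2]<.13)]
    i=X[(X[:,1]>-.38)&(X[:,1]<-.18)&(np.abs(X[:,0]-.56)<.02)&(X[:,2]>.094)&(X[:,2]<.115)]
    print(n,'tip',len(r),r[:,1].min().round(4),np.percentile(r[:,2],95).round(4),'grip',len(g),np.percentile(g,[2,98],axis=0).round(4).tolist(),'rod z',np.percentile(i[:,2],95).round(4),len(i))
cv2.imwrite('pics/fin.png',np.hstack(ims)[...,::-1])
```

```text
t 45.8 pos [0.4013 0.0543 0.2393] toolx [-0.046  0.999 -0.027] y [ 0.999  0.046 -0.005] z [-0.004 -0.028 -1.   ] F [ 0.1  0.2 -1. ] open 1.002 gf 0.0 q [-0.138 -0.227  1.99  -0.028  1.379 -0.178]
scene tip 10 -0.4116 0.0991 grip 283 [[0.5454, -0.1595, 0.0826], [0.57, -0.1051, 0.1071]] rod z 0.0997 286
top tip 11 -0.4145 0.104 grip 193 [[0.5425, -0.1596, 0.0885], [0.5662, -0.1071, 0.11]] rod z 0.1038 309
```

View pics/fin.png

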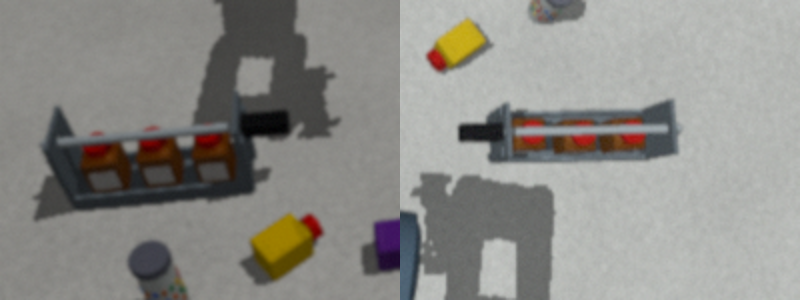

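The picture shows the bar through both plates at row 130 with its black grip against the end plate and the three caps beneath it. The tip reads y = −0.413, which is fully home, so I'm handing in.

```bash
python3 -c "
from bench import hand_in
print(hand_in())"
```

```text
the job is handed in; nothing more can be done
None
```

The job is handed in: the slide box stands in the blue tray, all three amber bottles stand cap up in the carrier, and the bar is through both end plates with its grip against the plate.

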